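# Pack up the electronics kit

## Task

Pack up the electronics kit: on the wooden kit base put the black battery tray, then the green circuit-board tray squarely on top of it, then the white lid squarely on top of that, all lengthwise with the base and centred on it. Of the two ratchet clamps, lay the one whose jaws are locked shut lengthwise on the middle of the lid, and lay the one whose jaws stand open flat in the middle of the red tray. Keep the trays and lid level as you carry them.

Things in the scene. Friction and masses are not known exactly. Their poses are not given: they have to be found in the camera images.
- kit_base: fixed light wooden plate, 160 (x) x 90 (y) x 6 mm high, with a darker 130 x 60 mm field in its middle where the stack stands. Origin: centre of the underside (on the table), so its top is 6 mm above it; x along its length, z up.
- red_tray: fixed shallow red tray, 180 (x) x 150 (y) mm outside, rim 12 mm high, walls and floor 5 mm thick (inside 170 x 140 mm, floor 5 mm above the table). Origin: centre of the underside; x along its length, z up.
- battery_tray: loose black open tray holding three yellow battery cells (fixed in it, below the rim), 130 (x) x 60 (y) x 24 mm high, about 0.16 kg. Origin: centre of the underside; x along the length, y across, z up. Gripped across the 60 mm width at mid-length; the outside walls are plain and upright.
- board_tray: loose bright green open tray holding a blue circuit board (fixed in it, below the rim), 130 (x) x 60 (y) x 24 mm high, about 0.13 kg; its flat underside rests on the rim of the tray below. Origin: centre of the underside; x along the length, y across, z up. Gripped across the 60 mm width at mid-length; the outside walls are plain and upright.
- lid: loose white slab-shaped lid with a grey felt field on its flat top, 130 (x) x 60 (y) x 18 mm high, about 0.10 kg; its flat underside rests on the rim of the tray below. Origin: centre of the underside; x along the length, y across, z up. Gripped across the 60 mm width at mid-length; the outside walls are plain and upright.
- clamp_shut: loose steel ratchet clamp with orange joint block and finger rings, locked shut: jaws touch, rings close together; 127 mm long, 55 mm wide over the rings. Origin: centre of the underside of the orange joint block (22 x 22 x 14 mm high, sides along x and y), to be gripped across y. Jaws to +x (52 mm), rings to -x (75 mm), z up; levers 10 mm high. Rigid, 0.07 kg.
- clamp_open: loose steel ratchet clamp like the other, but its jaws stand open in a V (tips about 35 mm apart) and its rings are spread; 125 mm long, 91 mm wide over the rings. Origin: centre of the underside of the orange joint block (22 x 22 x 14 mm high, sides along x and y), to be gripped across y. Jaws to +x (52 mm), rings to -x (75 mm), z up; levers 10 mm high. Rigid, 0.07 kg.
Things that resemble listed ones, but are neither listed nor needed, are in the scene too. What is shaped like the clamp_shut but yellow is not meant.

How it is judged (in metres and radians):
On the way, in this order (a step that is already met when the one before it is completed fails the run):
1. black battery tray on the kit base (horizontal distance between battery_tray and kit_base below 0.016 m and angle between the x axis of battery_tray and the x axis of kit_base, either way round below 0.3 rad and z of battery_tray in the frame of kit_base between 0.003 and 0.009 m and angle between battery_tray's own z axis and vertical below 0.1 rad), for 0.2 s.
2. green board tray on the battery tray (horizontal distance between board_tray and battery_tray below 0.016 m and angle between the x axis of board_tray and the x axis of battery_tray, either way round below 0.3 rad and z of board_tray in the frame of battery_tray between 0.021 and 0.027 m and angle between board_tray's own z axis and vertical below 0.1 rad), for 0.2 s.
3. white lid on the board tray (horizontal distance between lid and board_tray below 0.016 m and angle between the x axis of lid and the x axis of board_tray, either way round below 0.3 rad and z of lid in the frame of board_tray between 0.021 and 0.027 m and angle between lid's own z axis and vertical below 0.1 rad), for 0.2 s.
4. shut clamp on the lid (horizontal distance between clamp_shut and lid below 0.016 m and angle between the x axis of clamp_shut and the x axis of lid, either way round below 0.3 rad and z of clamp_shut in the frame of lid between 0.015 and 0.021 m and angle between clamp_shut's own z axis and vertical below 0.1 rad), for 0.2 s.
At the end, for the whole second after the job is handed in: Kit base, battery tray, board tray, lid: each within 10 mm and 10 degrees of the one below, level; shut clamp flat on the lid, joint block within 13 mm of its centre, lengthwise within 15 degrees; open clamp flat in the red tray, joint block within 30 mm of its centre; all at rest (horizontal distance between battery_tray and kit_base below 0.01 m and angle between the x axis of battery_tray and the x axis of kit_base, either way round below 0.17 rad and z of battery_tray in the frame of kit_base between 0.003 and 0.009 m and angle between each of battery_tray, board_tray, lid, clamp_shut, clamp_open's own z axis and vertical below 0.1 rad and horizontal distance between board_tray and battery_tray below 0.01 m and angle between the x axis of board_tray and the x axis of battery_tray, either way round below 0.17 rad and z of board_tray in the frame of battery_tray between 0.021 and 0.027 m and horizontal distance between lid and board_tray below 0.01 m and angle between the x axis of lid and the x axis of board_tray, either way round below 0.17 rad and z of lid in the frame of board_tray between 0.021 and 0.027 m and horizontal distance between clamp_shut and lid below 0.013 m and angle between the x axis of clamp_shut and the x axis of lid, either way round below 0.26 rad and z of clamp_shut in the frame of lid between 0.015 and 0.021 m and horizontal distance between clamp_open and red_tray below 0.03 m and z of clamp_open in the frame of red_tray below 0.008 m and linear speed of each of battery_tray, board_tray, lid, clamp_shut, clamp_open below 0.01 m/s and angular speed of each of battery_tray, board_tray, lid, clamp_shut, clamp_open below 0.1 rad/s); the robot touches nothing.
It fails at once if the battery tray is tipped by more than about 25 degrees (angle between battery_tray's own z axis and vertical above 0.44 rad).
It fails at once if the board tray is tipped by more than about 25 degrees (angle between board_tray's own z axis and vertical above 0.44 rad).
It fails at once if the lid is tipped by more than about 25 degrees (angle between lid's own z axis and vertical above 0.44 rad).
It also fails if it takes over 128 s, if anything falls off the work surface, if the arm or the gripper's body presses on something with over 40 N, if the wrist force passes 120 N, or if a joint passes its speed limit or range.

## Robot

A 7-joint arm with a two-finger parallel gripper is mounted at the origin on the work surface. World frame = base frame: x ahead of the robot, y to its left, z up, the work surface at z = 0. Lengths are in mm, angles in rad, forces in N, time in s.
With the tool pointing down it reaches from about 400 to 850 mm from the base axis. Payload 6.9 kg.
Tool frame: the origin (TCP) lies at the very end of the fingers, on their centre line; the grasp point (between the pads) lies 19 mm behind it; z points along the fingers, y is the direction in which the jaws open and shut (so a half turn about z gives the same grasp; the last joint's range is limited). The gripper opens to 85 mm and grips with 20 to 120 N. Pads are 22 mm wide; open, the fingers measure 114 mm over their backs; the gripper's body (76 mm by 85 mm) begins 54 mm behind the grasp point. The pads swing forward as they close: fully open they stand 13 mm farther back than shut.
Start: joints at [-1.063, 0.507, -0.238, 1.5, 0.126, 1.149, -0.155], TCP at [244.439, 575.205, 231.275] pointing down, gripper open.
Joint ranges: [-3.08, 3.08], [-0.24, 2.05], [-1.43, 1.35], [0, 2.5], [-1.52, 4.66], [0.17, 1.96], [-2.89, 2.89]. Speed limits (rad/s): [2.39, 2.39, 3.14, 3.14, 3.14, 3.14, 3.14].

## Interface

Orientations are given as a rotation vector (axis times angle).
In Python, from bench import * gives the robot as it stands.
- The arm moves only by the tool apply_moves, never from a script. Its argument "increments" is a list of rows, each an object of numbers: "jaw": the closure, from -1 (fully open) to 1 (shut), so that 0 is half open; "dx", "dy", "dz": the shift along the world's x, y, z in m; "spin": the turn about the world's z in rad. A call has 1 to 8 rows; each row is the pose to reach, as a shift and turn from the pose measured when the call began; what a row does not reach only later rows make up. A row lasts 1/10 s, in which the tool goes at most 50 mm and 8.59 degrees, less where a joint would pass 70% of its speed; a pose out of reach is approached as far as the arm can. A call with a gripper value outside its range is refused whole. The fingers move at their own pace and stop on an object; the grip force is fixed at half the most. Time passes only in rows, so rows that repeat a pose let the fingers close. It gives the time, the measured TCP pose, the force and the opening at its end, in the units of the state.
- state(): the state, without advancing time (a new reading comes with each control period).
- grab_frame(name): name is "scene" or "side" or "wrist"; returns a dict with "pixels" (400x640x3 uint8, red, green, blue), "intrinsics" (3x3 intrinsics, pixels), "cam_to_world" (4x4, takes a point from camera to world coordinates); the wrist camera has in their place "hand_eye" (4x4, takes a point from camera to tool coordinates, whose origin is the TCP and whose axes are the flange's). Camera axes: x right, y down, z forward; pixel columns grow to the right and rows downward; lengths in mm; the calibration is good to about 2 mm. A picture is of the moment at which its call begins: read the wrist's pose just before it. There is no depth.
- hand_in(): hands the job in, once; it reports no verdict.
Trained networks look in the newest picture that a camera, given by its name, has taken for a name from the list of things; names that differ only in an ending like _2 or _b are one class to them, and where a whole thing is asked for, a point or a joint stands for the part that bears it (a point fixed in the world has none). Each returns a list of dicts, best first, with "confidence" (0 to 1); they miss things now and then, are a little off and sometimes report something else, mostly with a low value. They report only what shows in the picture. A call takes as long as a camera call. They do not tell look-alikes from the thing itself.
- trace(camera, query): "mask" (400x640 bool, what is visible of it) and "box" ([left, top, right, bottom] in pixels, round what is visible of it).
The state is a dict: "t": time; "qpos": joint angles; "qd": joint speeds; "tau": joint torques, N m; "tcp_pos": TCP position; "ee_rot": TCP orientation; "wrist_force": force on the tool from outside, world axes, zero at the start; "wrist_torque": the same for the moment, N m; "width": opening from 0.0 (shut) to 1.0 (fully open).
Only numpy, scipy, OpenCV 4.12 (cv2) and the standard library are available. Lean on these libraries where they do the work, as an engineer would, in place of code of your own. Each camera call takes 0.05 s, during which the arm holds its last target.

## Working session

There is one attempt and no reset: what is moved stays moved. The work goes in short steps, Python scripts to look and compute and a tool call to move; the robot and the scene stay as the last step left them, time stands still between calls to the robot, and variables do not carry over. Pictures are saved under pics/ and viewed, and the job is handed in when it is done.

Besides the shell and the picture viewer there is one more tool, called after "Call:" as name(argument=value, ...) on one line, values as JSON. apply_moves: Moves the arm, as the interface text tells. Its arguments: {"type":"object","properties":{"increments":{"type":"array"}},"required":["increments"]}

```bash
mkdir -p pics; ls
python3 - <<'E'
from bench import *
import cv2
s=state();print(s)
for c in ["scene","side","wrist"]:
    f=grab_frame(c);cv2.imwrite(f"pics/{c}0.png",f["pixels"][:,:,::-1]);print(c,f["intrinsics"],f.get("cam_to_world",f.get("hand_eye")))
E
```

```text
pics
{'t': 0.0, 'qpos': array([-1.06350139,  0.50833806, -0.23750938,  1.50111749,  0.12568614,
        1.14893369, -0.15481277]), 'qd': array([-0.00127919, -0.00039587, -0.00015699, -0.00092107, -0.00076946,
       -0.0012581 , -0.0002911 ]), 'tau': array([-1.77425321e-03, -6.20600367e+01, -2.18759157e+00, -2.49654382e+01,
        1.25829497e-02,  1.20927149e-02,  3.14383954e-05]), 'tcp_pos': array([244.29788167, 574.72503336, 230.43430817]), 'ee_rot': array([-6.26860345e-01, -3.07807946e+00,  2.79471866e-03]), 'wrist_force': array([ 0.06847361, -0.52478005,  0.34036889]), 'wrist_torque': array([ 0.0527631 ,  0.02296759, -0.01586099]), 'width': 1.0005393277881631}
scene [[415.11421399   0.         313.03717003]
 [  0.         415.11421399 197.18736226]
 [  0.           0.           1.        ]] [[-3.74013962e-01  7.20162431e-01 -5.84362584e-01  1.11436585e+03]
 [ 9.27332132e-01  2.81577086e-01 -2.46514629e-01  2.77091288e+02]
 [-1.29874606e-02 -6.34098113e-01 -7.73143524e-01  8.74633808e+02]
 [ 0.00000000e+00  0.00000000e+00  0.00000000e+00  1.00000000e+00]]
side [[401.07152838   0.         316.1442126 ]
 [  0.         401.07152838 198.87931036]
 [  0.           0.           1.        ]] [[ 9.46996703e-01 -2.14176096e-01  2.39428162e-01  1.79510433e+02]
 [-3.21116459e-01 -6.10182177e-01  7.24266478e-01 -8.37172430e+02]
 [-9.02576922e-03 -7.62762290e-01 -6.46615979e-01  7.83627480e+02]
 [ 0.00000000e+00  0.00000000e+00  0.00000000e+00  1.00000000e+00]]
wrist [[321.83472946   0.         320.56665151]
 [  0.         321.83472946 203.02473014]
 [  0.           0.           1.        ]] [[-1.37639784e-03 -9.44717331e-01 -3.27883014e-01  8.53880283e+01]
 [ 9.99999036e-01 -1.36086034e-03 -2.76830939e-04  4.61073762e-01]
 [-1.84676004e-04 -3.27883078e-01  9.44718293e-01 -1.43508480e+02]
 [ 0.00000000e+00  0.00000000e+00  0.00000000e+00  1.00000000e+00]]
```

View pics/scene0.png

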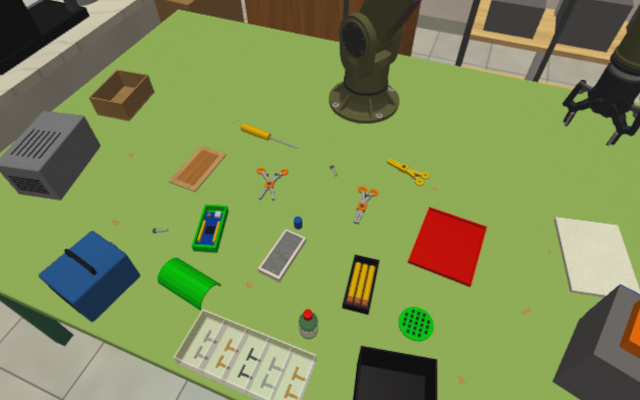

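View pics/side0.png

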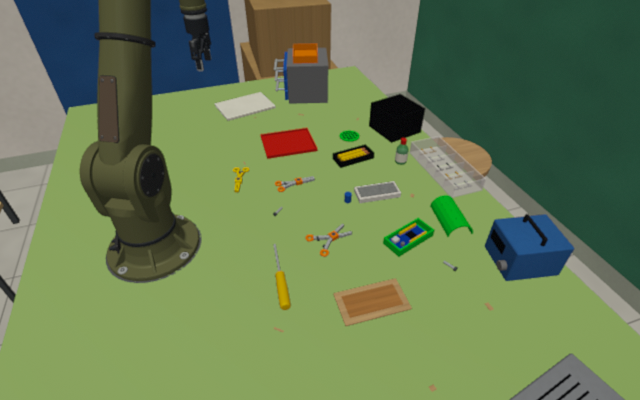

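View pics/wrist0.png

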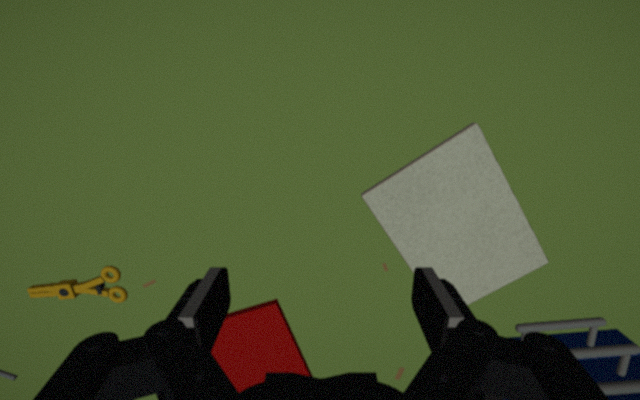

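```bash
cat > h.py <<'E'
from bench import *
import numpy as np, cv2
from scipy.optimize import minimize
from scipy.spatial.transform import Rotation as R
D={'kit_base':(160,90,6),'red_tray':(180,150,12),'battery_tray':(130,60,24),'board_tray':(130,60,24),'lid':(130,60,18)}
def c2w(f,s=None):
    if 'cam_to_world' in f: return f['cam_to_world']
    T=np.eye(4);T[:3,:3]=R.from_rotvec(s['ee_rot']).as_matrix();T[:3,3]=s['tcp_pos']
    return T@f['hand_eye']
def proj(P,K,T):
    P=np.atleast_2d(P);p=(P-T[:3,3])@T[:3,:3];q=p@K.T;return q[:,:2]/q[:,2:]
def ray(uv,K,T,z):
    d=T[:3,:3]@np.linalg.solve(K,[uv[0],uv[1],1]);return T[:3,3]+d*(z-T[2,3])/d[2]
def boxpts(x,y,a,dim,z0=0):
    l,w,h=dim;c,s=np.cos(a),np.sin(a)
    return np.array([[x+c*i*l/2-s*j*w/2,y+s*i*l/2+c*j*w/2,z0+k*h] for i in(-1,1) for j in(-1,1) for k in(0,1)])
def hullmask(uv,sc=4):
    m=np.zeros((400*sc,640*sc),np.uint8);h=cv2.convexHull((uv*sc).astype(np.float32)).astype(np.int32)
    cv2.fillConvexPoly(m,h,1);return m
def fit(views,dim,z0=0,init=None):
    """views: list of (mask,K,T)"""
    sc=4;Ms=[cv2.resize(m.astype(np.uint8),None,fx=sc,fy=sc,interpolation=cv2.INTER_LINEAR) for m,_,_ in views]
    if init is None:
        m,K,T=views[0];ys,xs=np.nonzero(m);c=ray((xs.mean(),ys.mean()),K,T,z0+dim[2]/2)
        pts=np.array([ray(p,K,T,z0+dim[2]/2)[:2] for p in np.c_[xs,ys]]).astype(np.float32)
        w,V=np.linalg.eigh(np.cov(pts.T));init=(c[0],c[1],np.arctan2(V[1,1],V[0,1]))
    def cost(p):
        e=0
        for M,(m,K,T) in zip(Ms,views):
            H=hullmask(proj(boxpts(p[0],p[1],p[2]/50,dim,z0),K,T),sc);e+=1-(H&M).sum()/((H|M).sum()+1e-9)
        return e/len(Ms)
    p0=np.array([init[0],init[1],init[2]*50]);best=None
    for k in range(2):
        r=minimize(cost,p0,method='Nelder-Mead',options=dict(initial_simplex=[p0,p0+[8,0,0],p0+[0,8,0],p0+[0,0,8]],xatol=.05,fatol=1e-5));p0=r.x
    return r.x[0],r.x[1],r.x[2]/50,r.fun
E
python3 - <<'E'
from h import *
F={c:grab_frame(c) for c in("scene","side")}
big=[]
for n in list(D)+['clamp_shut','clamp_open']:
    vs=[]
    for c in F:
        t=trace(c,n)
        print(n,c,[(round(d['confidence'],2),np.array(d['box']).round().tolist(),int(d['mask'].sum())) for d in t])
        if t: vs.append((t[0]['mask'],F[c]['intrinsics'],c2w(F[c])))
    if n in D:
        for v in vs: print('   single',np.round(fit([v],D[n]),3))
        if len(vs)==2: print('   both',np.round(fit(vs,D[n]),3))
im=F['scene']['pixels'][130:230,220:440,::-1]
cv2.imwrite('pics/clamps.png',cv2.resize(im,None,fx=3.6,fy=3.6,interpolation=cv2.INTER_CUBIC))
E
```

```text
kit_base scene [(0.9, [170.0, 144.0, 228.0, 188.0], 1208)]
kit_base side [(0.57, [334.0, 282.0, 412.0, 325.0], 2283)]
   single [ 4.73202e+02 -3.51290e+02  3.06100e+00  1.08000e-01]
   single [ 4.74826e+02 -3.50623e+02  3.06500e+00  5.80000e-02]
   both [ 4.73659e+02 -3.50310e+02  3.09900e+00  8.50000e-02]
red_tray scene [(0.58, [407.0, 207.0, 485.0, 287.0], 4031)]
red_tray side [(0.69, [260.0, 126.0, 317.0, 156.0], 1299)]
   single [4.75003e+02 3.67673e+02 3.07000e+00 2.20000e-02]
   single [ 4.76292e+02  3.66845e+02 -3.21500e+00  3.60000e-02]
   both [4.76036e+02 3.67499e+02 3.07300e+00 3.10000e-02]
battery_tray scene [(0.73, [343.0, 253.0, 379.0, 314.0], 1497)]
battery_tray side []
   single [ 6.60128e+02  2.02199e+02 -3.02100e+00  4.10000e-02]
board_tray scene [(0.56, [195.0, 206.0, 227.0, 253.0], 1294)]
board_tray side [(0.64, [382.0, 220.0, 434.0, 254.0], 1038), (0.53, [354.0, 178.0, 401.0, 204.0], 693)]
   single [ 6.51132e+02 -1.99592e+02 -2.84200e+00  4.10000e-02]
   single [ 6.50456e+02 -2.01563e+02 -2.84700e+00  7.10000e-02]
   both [ 6.50961e+02 -2.00663e+02 -2.84800e+00  6.10000e-02]
lid scene [(0.58, [256.0, 228.0, 308.0, 281.0], 1268)]
lid side [(0.89, [353.0, 182.0, 402.0, 203.0], 720)]
   single [6.52733e+02 2.11900e+00 3.03900e+00 7.50000e-02]
   single [6.53468e+02 4.59000e-01 3.05400e+00 6.20000e-02]
   both [6.5276e+02 8.5500e-01 3.0320e+00 7.1000e-02]
clamp_shut scene [(0.79, [358.0, 187.0, 376.0, 225.0], 308), (0.55, [386.0, 160.0, 428.0, 186.0], 340)]
clamp_shut side [(0.83, [276.0, 175.0, 313.0, 192.0], 287), (0.59, [234.0, 165.0, 248.0, 192.0], 181)]
clamp_open scene [(0.88, [259.0, 169.0, 290.0, 204.0], 355)]
clamp_open side [(0.81, [306.0, 225.0, 352.0, 257.0], 330)]
```

View pics/clamps.png

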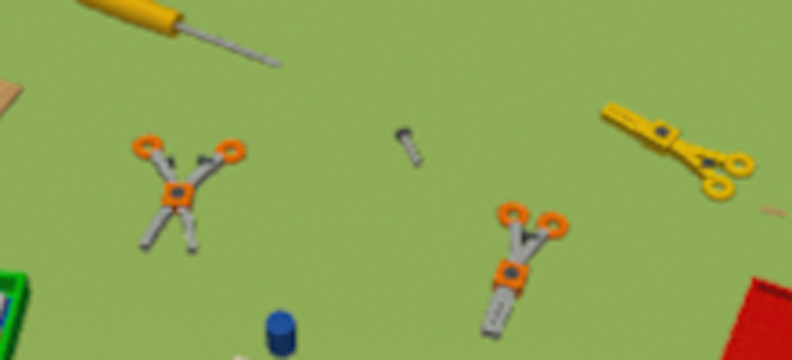

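Candidates for the shut clamp in the scene view are the orange one at (362,205) and the yellow one at (404,166). The orange one has touching jaws and rings close together, so it is clamp_shut, while yellow is excluded by the task. The orange clamp at (269,184) has its jaws in a V and is clamp_open. The enlarged crop confirms this. I'll go to the battery tray, at about (660,202).

Call:
apply_moves(increments=[{"jaw":-1,"dx":0.416,"dy":-0.373,"dz":0,"spin":0.52},{"jaw":-1,"dx":0.416,"dy":-0.373,"dz":0,"spin":0.52},{"jaw":-1,"dx":0.416,"dy":-0.373,"dz":0,"spin":0.52},{"jaw":-1,"dx":0.416,"dy":-0.373,"dz":0,"spin":0.52},{"jaw":-1,"dx":0.416,"dy":-0.373,"dz":0,"spin":0.52},{"jaw":-1,"dx":0.416,"dy":-0.373,"dz":0,"spin":0.52},{"jaw":-1,"dx":0.416,"dy":-0.373,"dz":0,"spin":0.52},{"jaw":-1,"dx":0.416,"dy":-0.373,"dz":0,"spin":0.52}])

```text
t: 1.75
tcp_pos: [543.7, 306.5, 231.5]
ee_rot: [-0.185, 3.136, 0.0]
wrist_force: [0.4, 1.0, 0.7]
width: 1.001
```

Call:
apply_moves(increments=[{"jaw":-1,"dx":0.116,"dy":-0.1045,"dz":-0.02,"spin":0},{"jaw":-1,"dx":0.116,"dy":-0.1045,"dz":-0.02,"spin":0},{"jaw":-1,"dx":0.116,"dy":-0.1045,"dz":-0.02,"spin":0},{"jaw":-1,"dx":0.116,"dy":-0.1045,"dz":-0.02,"spin":0},{"jaw":-1,"dx":0.116,"dy":-0.1045,"dz":-0.02,"spin":0},{"jaw":-1,"dx":0.116,"dy":-0.1045,"dz":-0.02,"spin":0}])

```text
t: 2.35
tcp_pos: [658.7, 203.7, 211.5]
ee_rot: [0.188, -3.136, -0.003]
wrist_force: [-0.5, 0.1, -0.7]
width: 1.001
```

```bash
cat > look.py <<'E'
import sys
from h import *
def yaw_of(s):
    y=R.from_rotvec(s['ee_rot']).as_matrix()[:,1];return np.arctan2(y[1],y[0])-np.pi/2
def wr(a): return (a+np.pi/2)%np.pi-np.pi/2
def look(n,tag,z0=0):
    s=state();f=grab_frame('wrist');T=c2w(f,s);t=trace('wrist',n)
    im=f['pixels'][:,:,::-1].copy()
    print('tcp',s['tcp_pos'].round(1),'yaw',round(wr(yaw_of(s)),3),'w',round(s['width'],3),'t',round(s['t'],2))
    print([(round(d['confidence'],2),np.array(d['box']).round().tolist(),int(d['mask'].sum())) for d in t])
    if t:
        m=t[0]['mask'];cs,_=cv2.findContours(m.astype(np.uint8),cv2.RETR_EXTERNAL,cv2.CHAIN_APPROX_NONE)
        cv2.drawContours(im,cs,-1,(255,0,255),1)
        if n in D:
            p=fit([(m,f['intrinsics'],T)],D[n],z0);uv=proj(boxpts(p[0],p[1],p[2],D[n],z0),f['intrinsics'],T)
            cv2.polylines(im,[cv2.convexHull(uv.astype(np.float32)).astype(np.int32)],True,(0,255,255),1)
            print(n,'xy',np.round(p[:2],1),'yaw',round(wr(p[2]),3),'cost',round(p[3],3))
            print('move d',np.round(np.array(p[:2])-s['tcp_pos'][:2],1),'spin',round(wr(p[2]-yaw_of(s)),3))
    cv2.imwrite(f'pics/{tag}.png',im)
if __name__=='__main__': look(sys.argv[1],sys.argv[2],*(float(a) for a in sys.argv[3:]))
E
python3 look.py battery_tray w1
```

```text
tcp [658.7 203.7 211.5] yaw 0.119 w 1.001 t 2.35
[(0.67, [288.0, 110.0, 349.0, 232.0], 6938)]
battery_tray xy [657.8 202.9] yaw 0.116 cost 0.015
move d [-0.9 -0.8] spin -0.004
```

View pics/w1.png

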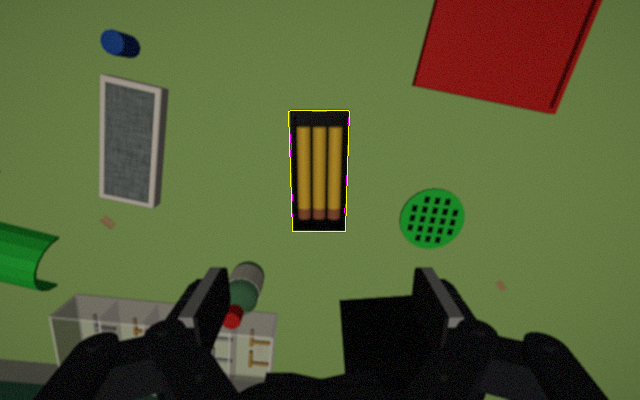

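The battery tray fits the mask well and matches the scene estimate. I'll descend and grip.

Call:
apply_moves(increments=[{"jaw":-1,"dx":-0.001,"dy":-0.001,"dz":-0.05,"spin":0},{"jaw":-1,"dx":-0.001,"dy":-0.001,"dz":-0.1,"spin":0},{"jaw":-1,"dx":-0.001,"dy":-0.001,"dz":-0.15,"spin":0},{"jaw":-1,"dx":-0.001,"dy":-0.001,"dz":-0.18,"spin":0},{"jaw":-1,"dx":-0.001,"dy":-0.001,"dz":-0.2,"spin":0},{"jaw":-1,"dx":-0.001,"dy":-0.001,"dz":-0.207,"spin":0},{"jaw":-1,"dx":-0.001,"dy":-0.001,"dz":-0.207,"spin":0}])

```text
t: 3.15
tcp_pos: [656.4, 204.9, 4.9]
ee_rot: [0.193, -3.135, -0.003]
wrist_force: [0.2, 0.6, 0.4]
width: 0.999
```

Call:
apply_moves(increments=[{"jaw":1,"dz":0},{"jaw":1,"dz":0},{"jaw":1,"dz":0},{"jaw":1,"dz":0},{"jaw":1,"dz":0},{"jaw":1,"dz":0}])

```text
schema error: expected keys jaw, dx, dy, dz, spin
```

Call:
apply_moves(increments=[{"jaw":1,"dx":0,"dy":0,"dz":0,"spin":0},{"jaw":1,"dx":0.001,"dy":-0.002,"dz":0,"spin":0},{"jaw":1,"dx":0.001,"dy":-0.002,"dz":0,"spin":0},{"jaw":1,"dx":0.001,"dy":-0.002,"dz":0,"spin":0},{"jaw":1,"dx":0.001,"dy":-0.002,"dz":0,"spin":0},{"jaw":1,"dx":0.001,"dy":-0.002,"dz":0,"spin":0}])

```text
t: 3.75
tcp_pos: [658.6, 203.8, 7.3]
ee_rot: [-0.194, 3.133, 0.005]
wrist_force: [-2.2, 1.1, 6.3]
width: 0.681
```

Call:
apply_moves(increments=[{"jaw":1,"dx":0,"dy":0,"dz":0.02,"spin":0},{"jaw":1,"dx":0,"dy":0,"dz":0.06,"spin":0},{"jaw":1,"dx":0,"dy":0,"dz":0.1,"spin":0},{"jaw":1,"dx":0,"dy":0,"dz":0.1,"spin":0}])

```text
t: 4.15
tcp_pos: [662.1, 205.2, 114.7]
ee_rot: [-0.192, 3.122, 0.01]
wrist_force: [0.8, 0.4, -2.1]
width: 0.687
```

Run:
```python
from h import *
f=grab_frame('wrist');cv2.imwrite('pics/w2.png',f['pixels'][:,:,::-1]);print(state()['tcp_pos'])
f=grab_frame('side');cv2.imwrite('pics/s2.png',cv2.resize(f['pixels'][60:220,250:450,::-1],None,fx=4,fy=3.7))
```

```text
[660.64267061 204.46996875 111.59973752]
```

View pics/w2.png

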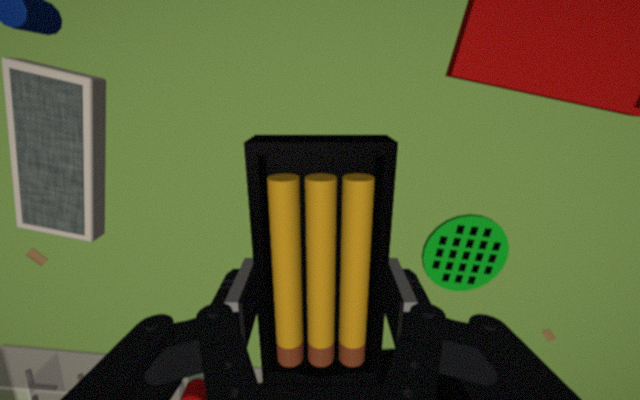

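View pics/s2.png

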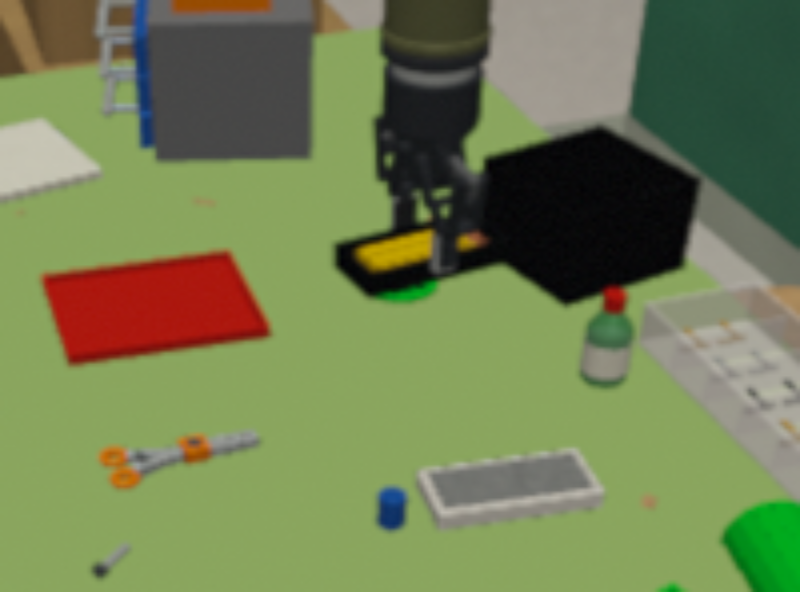

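The tray is held level in both views, with its rim top at about (320,140) in the wrist image. I'll carry it to a spot just beyond the base to measure the base with the wrist camera.

Call:
apply_moves(increments=[{"jaw":1,"dx":-0.003,"dy":-0.025,"dz":0.03,"spin":-0.05},{"jaw":1,"dx":-0.007,"dy":-0.07,"dz":0.04,"spin":-0.1},{"jaw":1,"dx":-0.012,"dy":-0.12,"dz":0.04,"spin":-0.18},{"jaw":1,"dx":-0.017,"dy":-0.17,"dz":0.04,"spin":-0.18},{"jaw":1,"dx":-0.022,"dy":-0.22,"dz":0.04,"spin":-0.18},{"jaw":1,"dx":-0.027,"dy":-0.27,"dz":0.04,"spin":-0.18},{"jaw":1,"dx":-0.032,"dy":-0.32,"dz":0.04,"spin":-0.18},{"jaw":1,"dx":-0.037,"dy":-0.365,"dz":0.04,"spin":-0.18}])

```text
t: 5.05
tcp_pos: [620.6, -163.8, 147.7]
ee_rot: [0.091, 3.137, 0.005]
wrist_force: [0.5, -0.9, -1.7]
width: 0.678
```

Call:
apply_moves(increments=[{"jaw":1,"dx":-0.01,"dy":-0.045,"dz":0,"spin":0},{"jaw":1,"dx":-0.02,"dy":-0.09,"dz":0,"spin":0},{"jaw":1,"dx":-0.025,"dy":-0.13,"dz":0,"spin":0},{"jaw":1,"dx":-0.025,"dy":-0.16,"dz":0,"spin":0},{"jaw":1,"dx":-0.025,"dy":-0.18,"dz":0,"spin":0},{"jaw":1,"dx":-0.025,"dy":-0.19,"dz":0,"spin":0},{"jaw":1,"dx":-0.025,"dy":-0.19,"dz":0,"spin":0}])

```text
t: 5.75
tcp_pos: [594.5, -355.0, 146.2]
ee_rot: [0.094, 3.139, 0.006]
wrist_force: [0.1, -0.2, -2.0]
width: 0.682
```

```bash
python3 look.py kit_base w3
```

```text
tcp [ 594.5 -355.   146.2] yaw -0.06 w 0.682 t 5.75
[(0.9, [260.0, 0.0, 373.0, 140.0], 14902)]
kit_base xy [ 465.3 -348.8] yaw -0.058 cost 0.01
move d [-129.2    6.2] spin 0.002
```

View pics/w3.png

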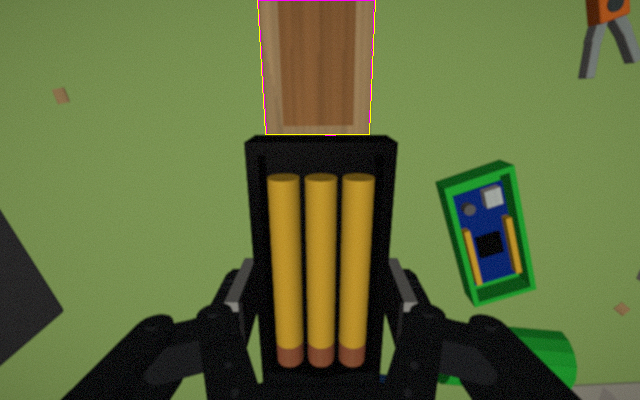

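Call:
apply_moves(increments=[{"jaw":1,"dx":0.02,"dy":0.003,"dz":0.045,"spin":0},{"jaw":1,"dx":0.03,"dy":0.006,"dz":0.085,"spin":0},{"jaw":1,"dx":0.03,"dy":0.006,"dz":0.12,"spin":0},{"jaw":1,"dx":0.03,"dy":0.006,"dz":0.14,"spin":0},{"jaw":1,"dx":0.03,"dy":0.006,"dz":0.14,"spin":0}])

```text
t: 6.35
tcp_pos: [627.8, -344.0, 290.8]
ee_rot: [0.084, 3.132, 0.005]
wrist_force: [0.8, -0.7, -2.2]
width: 0.684
```

```bash
python3 look.py kit_base w4
python3 - <<'E'
from h import *
s=state();f=grab_frame('wrist');T=c2w(f,s)
# held tray far top corners in px vs model: project tray centred at TCP, bottom at tcp_z-7
M=R.from_rotvec(s['ee_rot']).as_matrix();x=M[:,0]
a=np.arctan2(x[1],x[0]);print(proj(boxpts(s['tcp_pos'][0],s['tcp_pos'][1],a,D['battery_tray'],s['tcp_pos'][2]-7),f['intrinsics'],T).round())
E
```

```text
tcp [ 627.8 -344.   290.8] yaw -0.053 w 0.684 t 6.35
[(0.8, [271.0, 0.0, 349.0, 102.0], 7348)]
kit_base xy [ 473.7 -349.5] yaw -0.048 cost 0.016
move d [-154.1   -5.6] spin 0.005
[[370. 358.]
 [377. 394.]
 [269. 359.]
 [263. 395.]
 [384. 137.]
 [396. 146.]
 [254. 138.]
 [242. 146.]]
```

View pics/w4.png

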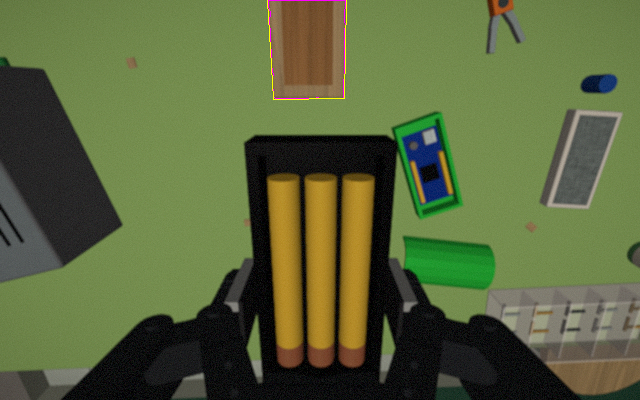

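Two wrist looks agree on the base at about (474,-349.5) with yaw -0.05, which matches the scene fit. I'll place the tray.

Call:
apply_moves(increments=[{"jaw":1,"dx":-0.035,"dy":-0.002,"dz":-0.025,"spin":0},{"jaw":1,"dx":-0.07,"dy":-0.004,"dz":-0.06,"spin":0},{"jaw":1,"dx":-0.1,"dy":-0.0055,"dz":-0.1,"spin":0},{"jaw":1,"dx":-0.125,"dy":-0.0055,"dz":-0.14,"spin":0},{"jaw":1,"dx":-0.143,"dy":-0.0055,"dz":-0.18,"spin":0},{"jaw":1,"dx":-0.153,"dy":-0.0055,"dz":-0.215,"spin":0},{"jaw":1,"dx":-0.153,"dy":-0.0055,"dz":-0.24,"spin":0},{"jaw":1,"dx":-0.153,"dy":-0.0055,"dz":-0.24,"spin":0}])

```text
t: 7.3
tcp_pos: [468.8, -347.8, 40.6]
ee_rot: [-0.086, -3.133, -0.019]
wrist_force: [0.4, 1.1, -2.0]
width: 0.683
```

```bash
python3 -c "
from look import *
s=state();print(s['tcp_pos'],yaw_of(s)%3.1416-3.1416)"
```

```text
[ 468.84213041 -347.75720644   40.61775385] -0.05482624676356096
```

Call:
apply_moves(increments=[{"jaw":1,"dx":0.005,"dy":-0.002,"dz":-0.005,"spin":0},{"jaw":1,"dx":0.006,"dy":-0.002,"dz":-0.012,"spin":0},{"jaw":1,"dx":0.006,"dy":-0.002,"dz":-0.018,"spin":0},{"jaw":1,"dx":0.006,"dy":-0.002,"dz":-0.023,"spin":0},{"jaw":1,"dx":0.006,"dy":-0.002,"dz":-0.026,"spin":0},{"jaw":1,"dx":0.006,"dy":-0.002,"dz":-0.026,"spin":0},{"jaw":1,"dx":0.006,"dy":-0.002,"dz":-0.026,"spin":0}])

```text
t: 8.0
tcp_pos: [474.9, -349.9, 14.8]
ee_rot: [-0.086, -3.133, -0.018]
wrist_force: [-0.5, -0.4, -1.6]
width: 0.688
```

Call:
apply_moves(increments=[{"jaw":1,"dx":0,"dy":0,"dz":-0.002,"spin":0},{"jaw":1,"dx":0,"dy":0,"dz":-0.003,"spin":0},{"jaw":-1,"dx":0,"dy":0,"dz":-0.001,"spin":0},{"jaw":-1,"dx":0,"dy":0,"dz":0,"spin":0},{"jaw":-1,"dx":0,"dy":0,"dz":0,"spin":0},{"jaw":-1,"dx":0,"dy":0,"dz":0,"spin":0}])

```text
t: 8.6
tcp_pos: [475.0, -349.9, 14.8]
ee_rot: [-0.086, -3.133, -0.018]
wrist_force: [-0.5, 0.3, -0.2]
width: 0.999
```

Call:
apply_moves(increments=[{"jaw":-1,"dx":0,"dy":0,"dz":0.05,"spin":0},{"jaw":-1,"dx":0,"dy":0,"dz":0.1,"spin":0},{"jaw":-1,"dx":0,"dy":0,"dz":0.15,"spin":0},{"jaw":-1,"dx":0.02,"dy":0,"dz":0.19,"spin":0},{"jaw":-1,"dx":0.02,"dy":0,"dz":0.2,"spin":0},{"jaw":-1,"dx":0.02,"dy":0,"dz":0.2,"spin":0}])

```text
t: 9.2
tcp_pos: [495.9, -350.1, 216.4]
ee_rot: [-0.085, -3.136, -0.015]
wrist_force: [-0.2, -0.9, -1.2]
width: 0.994
```

```bash
python3 look.py battery_tray w5 6; python3 look.py kit_base w5b
```

```text
tcp [ 495.9 -350.1  216.4] yaw -0.054 w 0.994 t 9.2
[(0.92, [287.0, 91.0, 347.0, 216.0], 7445), (0.52, [274.0, 72.0, 361.0, 221.0], 4313)]
battery_tray xy [ 474.8 -348.9] yaw -0.053 cost 0.02
move d [-21.1   1.2] spin 0.002
tcp [ 493.8 -349.7  213.3] yaw -0.055 w 1.0 t 9.3
[(0.77, [272.0, 76.0, 361.0, 227.0], 4744)]
kit_base xy [ 473.  -349.6] yaw -0.051 cost 0.62
move d [-20.8   0.1] spin 0.004
```

View pics/w5b.png

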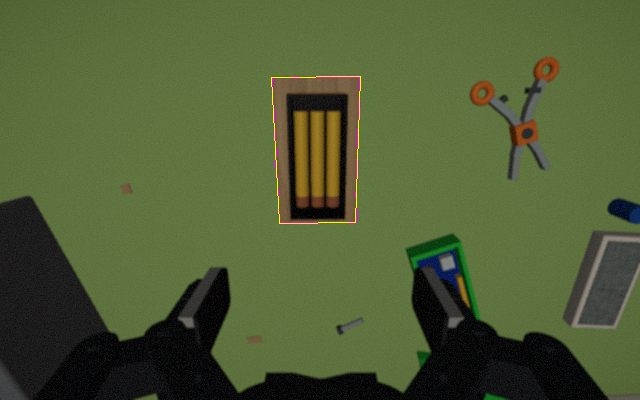

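The battery tray is centred on the base within about 2 mm, at pixels (287..347, 91..216). Next is the board tray.

Call:
apply_moves(increments=[{"jaw":-1,"dx":0.157,"dy":0.149,"dz":0,"spin":0.35},{"jaw":-1,"dx":0.157,"dy":0.149,"dz":0,"spin":0.35},{"jaw":-1,"dx":0.157,"dy":0.149,"dz":0,"spin":0.35},{"jaw":-1,"dx":0.157,"dy":0.149,"dz":0,"spin":0.35},{"jaw":-1,"dx":0.157,"dy":0.149,"dz":0,"spin":0.35},{"jaw":-1,"dx":0.157,"dy":0.149,"dz":0,"spin":0.35},{"jaw":-1,"dx":0.157,"dy":0.149,"dz":0,"spin":0.35}])

```text
t: 10.1
tcp_pos: [649.4, -201.6, 211.1]
ee_rot: [0.458, -3.092, -0.018]
wrist_force: [1.1, -1.4, -0.4]
width: 1.002
```

```bash
python3 look.py board_tray w6
```

```text
tcp [ 649.4 -201.6  211.1] yaw 0.294 w 1.002 t 10.1
[(0.96, [290.0, 112.0, 349.0, 236.0], 6933)]
board_tray xy [ 649.1 -199.9] yaw 0.294 cost 0.02
move d [-0.4  1.7] spin 0.0
```

View pics/w6.png

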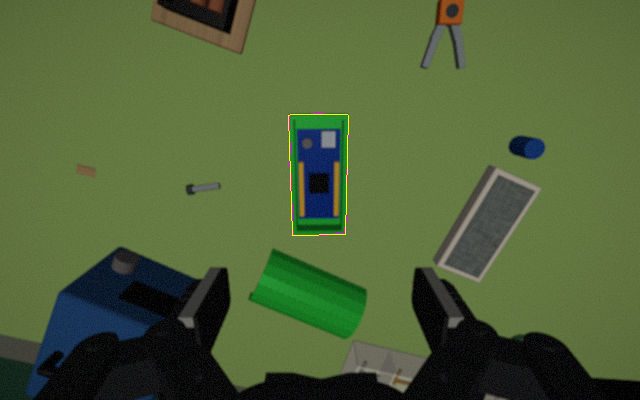

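Call:
apply_moves(increments=[{"jaw":-1,"dx":0,"dy":0.0015,"dz":-0.05,"spin":0},{"jaw":-1,"dx":0,"dy":0.0015,"dz":-0.1,"spin":0},{"jaw":-1,"dx":0,"dy":0.0015,"dz":-0.15,"spin":0},{"jaw":-1,"dx":0,"dy":0.0015,"dz":-0.18,"spin":0},{"jaw":-1,"dx":0,"dy":0.0015,"dz":-0.2,"spin":0},{"jaw":-1,"dx":0,"dy":0.0015,"dz":-0.206,"spin":0},{"jaw":-1,"dx":0,"dy":0.0015,"dz":-0.206,"spin":0},{"jaw":-1,"dx":0,"dy":0.0015,"dz":-0.206,"spin":0}])

```text
t: 11.0
tcp_pos: [649.7, -202.4, 7.5]
ee_rot: [0.453, -3.096, -0.015]
wrist_force: [-0.4, -0.6, 0.3]
width: 1.0
```

Call:
apply_moves(increments=[{"jaw":1,"dx":0,"dy":0,"dz":0,"spin":0},{"jaw":1,"dx":0,"dy":0,"dz":0,"spin":0},{"jaw":1,"dx":0,"dy":0,"dz":0,"spin":0},{"jaw":1,"dx":0,"dy":0,"dz":0,"spin":0},{"jaw":1,"dx":0,"dy":0,"dz":0,"spin":0}])

```text
t: 11.5
tcp_pos: [650.7, -202.9, 9.6]
ee_rot: [0.453, -3.098, -0.012]
wrist_force: [-0.9, 0.1, 6.1]
width: 0.68
```

Call:
apply_moves(increments=[{"jaw":1,"dx":0,"dy":0,"dz":0.02,"spin":0},{"jaw":1,"dx":0,"dy":0,"dz":0.05,"spin":0},{"jaw":1,"dx":0,"dy":0,"dz":0.09,"spin":0},{"jaw":1,"dx":0,"dy":0,"dz":0.12,"spin":0},{"jaw":1,"dx":0,"dy":0,"dz":0.12,"spin":0},{"jaw":1,"dx":0,"dy":0,"dz":0.12,"spin":0}])

```text
t: 12.1
tcp_pos: [650.9, -203.1, 130.6]
ee_rot: [0.453, -3.1, -0.011]
wrist_force: [-0.0, -0.2, -1.7]
width: 0.684
```

```bash
cat > held.py <<'E'
import sys
from look import *
n=sys.argv[1];off=float(sys.argv[2])
s=state();f=grab_frame('wrist');T=c2w(f,s);K=f['intrinsics'];t=trace('wrist',n)
im=f['pixels'][:,:,::-1].copy()
print('tcp',s['tcp_pos'].round(1),'yaw',round(wr(yaw_of(s)),3),'w',round(s['width'],3),'t',round(s['t'],2),[round(d['confidence'],2) for d in t])
for dx,c in ((0,(0,0,255)),):
    a=yaw_of(s);uv=proj(boxpts(*s['tcp_pos'][:2],a,D[n],s['tcp_pos'][2]-off),K,T);print(uv.round().tolist())
    cv2.polylines(im,[cv2.convexHull(uv.astype(np.float32)).astype(np.int32)],True,c,1)
if t:
    cs,_=cv2.findContours(t[0]['mask'].astype(np.uint8),cv2.RETR_EXTERNAL,cv2.CHAIN_APPROX_NONE);cv2.drawContours(im,cs,-1,(255,0,255),1)
cv2.imwrite(f'pics/{sys.argv[3]}.png',im)
E
python3 held.py board_tray 7 w7
```

```text
tcp [ 650.9 -203.1  130.6] yaw 0.29 w 0.684 t 12.1 [0.24]
[[254.0, 137.0], [242.0, 145.0], [383.0, 137.0], [395.0, 144.0], [269.0, 359.0], [262.0, 395.0], [370.0, 359.0], [377.0, 394.0]]
```

View pics/w7.png

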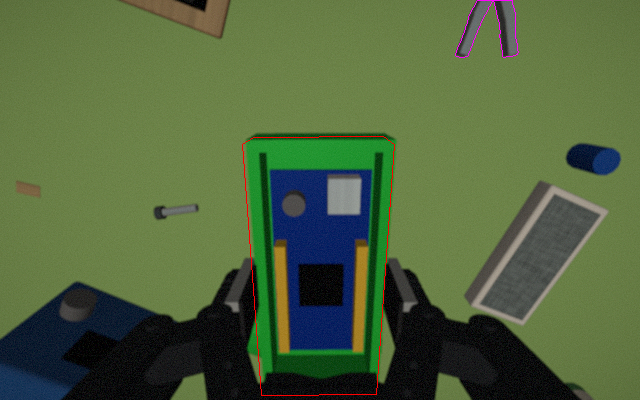

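The green tray is gripped level and sits about 1.5 mm along tool x. I'll carry it to the stack.

Call:
apply_moves(increments=[{"jaw":1,"dx":-0.02,"dy":-0.017,"dz":0,"spin":-0.05},{"jaw":1,"dx":-0.05,"dy":-0.042,"dz":0,"spin":-0.14},{"jaw":1,"dx":-0.085,"dy":-0.07,"dz":0,"spin":-0.24},{"jaw":1,"dx":-0.12,"dy":-0.1,"dz":0,"spin":-0.32},{"jaw":1,"dx":-0.15,"dy":-0.125,"dz":0,"spin":-0.343},{"jaw":1,"dx":-0.168,"dy":-0.14,"dz":-0.02,"spin":-0.343},{"jaw":1,"dx":-0.175,"dy":-0.146,"dz":-0.04,"spin":-0.343},{"jaw":1,"dx":-0.175,"dy":-0.146,"dz":-0.06,"spin":-0.343}])

```text
t: 13.0
tcp_pos: [471.8, -350.6, 66.6]
ee_rot: [-0.088, -3.127, -0.017]
wrist_force: [0.7, -0.1, -1.6]
width: 0.684
```

Call:
apply_moves(increments=[{"jaw":1,"dx":0,"dy":0,"dz":0,"spin":0}])

```text
t: 13.1
tcp_pos: [469.5, -349.3, 63.1]
ee_rot: [-0.088, -3.121, -0.023]
wrist_force: [-0.3, 0.6, -1.8]
width: 0.68
```

```bash
python3 -c "
from look import *
s=state();print(s['tcp_pos'],wr(yaw_of(s)))"
```

```text
[ 469.50749589 -349.32897833   63.13250506] -0.05655382498328421
```

Call:
apply_moves(increments=[{"jaw":1,"dx":0.006,"dy":0,"dz":0,"spin":0},{"jaw":1,"dx":0.006,"dy":0,"dz":-0.006,"spin":0},{"jaw":1,"dx":0.006,"dy":0,"dz":-0.012,"spin":0},{"jaw":1,"dx":0.006,"dy":0,"dz":-0.016,"spin":0},{"jaw":1,"dx":0.006,"dy":0,"dz":-0.02,"spin":0},{"jaw":1,"dx":0.006,"dy":0,"dz":-0.02,"spin":0},{"jaw":1,"dx":0.006,"dy":0,"dz":-0.02,"spin":0}])

```text
t: 13.8
tcp_pos: [475.5, -349.3, 43.2]
ee_rot: [-0.088, -3.121, -0.022]
wrist_force: [0.2, -0.2, -0.8]
width: 0.681
```

Call:
apply_moves(increments=[{"jaw":1,"dx":0,"dy":0,"dz":-0.002,"spin":0},{"jaw":1,"dx":0,"dy":0,"dz":-0.004,"spin":0},{"jaw":1,"dx":0,"dy":0,"dz":-0.004,"spin":0}])

```text
t: 14.1
tcp_pos: [475.7, -349.5, 39.7]
ee_rot: [-0.088, -3.122, -0.022]
wrist_force: [-1.3, 0.6, 2.2]
width: 0.685
```

```bash
python3 -c "
from look import *
for c in ('side','scene'):
  f=grab_frame(c);b=f['pixels'];b=b[240:360,310:450] if c=='side' else b[120:220,140:260]
  cv2.imwrite(f'pics/{c}8.png',cv2.resize(b[:,:,::-1],None,fx=5,fy=5,interpolation=cv2.INTER_CUBIC))
s=state();print(s['tcp_pos'],wr(yaw_of(s)),s['wrist_force'])"
```

```text
[ 475.6770754  -349.48367841   39.66838582] -0.056608520171662846 [-1.38884226  0.70503769  5.25168011]
```

View pics/side8.png

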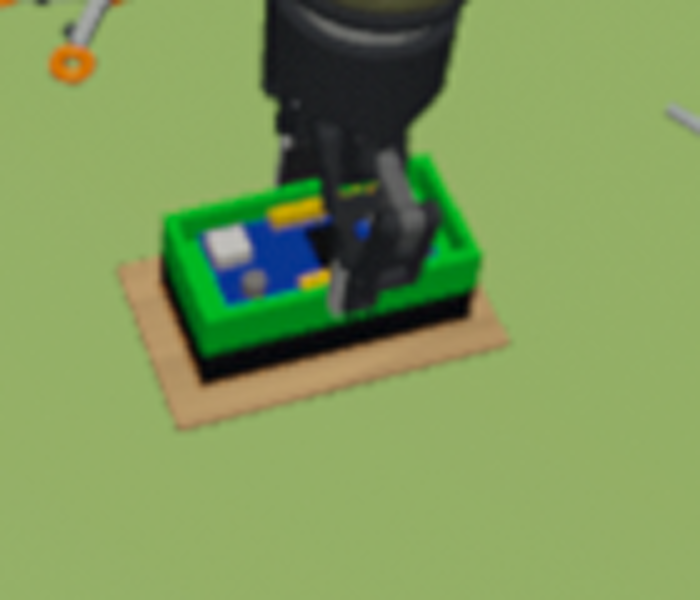

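The green tray stands squarely on the black one and contact is confirmed at +5 N. I'll release and rise.

Call:
apply_moves(increments=[{"jaw":-1,"dx":0,"dy":0,"dz":0.001,"spin":0},{"jaw":-1,"dx":0,"dy":0,"dz":0.001,"spin":0},{"jaw":-1,"dx":0,"dy":0,"dz":0.001,"spin":0},{"jaw":-1,"dx":0,"dy":0,"dz":0.001,"spin":0}])

```text
t: 14.6
tcp_pos: [475.6, -349.5, 40.5]
ee_rot: [-0.088, -3.122, -0.022]
wrist_force: [0.3, 0.3, 0.0]
width: 0.998
```

Call:
apply_moves(increments=[{"jaw":-1,"dx":0,"dy":0,"dz":0.05,"spin":0},{"jaw":-1,"dx":0,"dy":0,"dz":0.1,"spin":0},{"jaw":-1,"dx":0.02,"dy":0,"dz":0.15,"spin":0},{"jaw":-1,"dx":0.02,"dy":0,"dz":0.18,"spin":0},{"jaw":-1,"dx":0.02,"dy":0,"dz":0.18,"spin":0},{"jaw":-1,"dx":0.02,"dy":0,"dz":0.18,"spin":0}])

```text
t: 15.2
tcp_pos: [495.7, -349.5, 220.9]
ee_rot: [-0.088, -3.123, -0.021]
wrist_force: [0.0, 0.4, -0.7]
width: 1.006
```

```bash
python3 look.py board_tray w9 30
```

```text
tcp [ 495.7 -349.5  220.9] yaw -0.057 w 1.006 t 15.2
[(0.8, [287.0, 94.0, 349.0, 225.0], 8093)]
board_tray xy [ 475.  -348.3] yaw -0.057 cost 0.014
move d [-20.7   1.2] spin -0.001
```

View pics/w9.png

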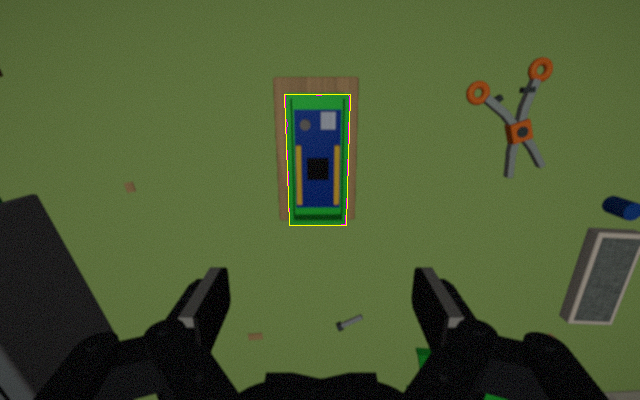

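Call:
apply_moves(increments=[{"jaw":-1,"dx":0.157,"dy":0.35,"dz":-0.01,"spin":-0.045},{"jaw":-1,"dx":0.157,"dy":0.35,"dz":-0.01,"spin":-0.045},{"jaw":-1,"dx":0.157,"dy":0.35,"dz":-0.01,"spin":-0.045},{"jaw":-1,"dx":0.157,"dy":0.35,"dz":-0.01,"spin":-0.045},{"jaw":-1,"dx":0.157,"dy":0.35,"dz":-0.01,"spin":-0.045},{"jaw":-1,"dx":0.157,"dy":0.35,"dz":-0.01,"spin":-0.045},{"jaw":-1,"dx":0.157,"dy":0.35,"dz":-0.01,"spin":-0.045},{"jaw":-1,"dx":0.157,"dy":0.35,"dz":-0.01,"spin":-0.045}])

```text
t: 16.1
tcp_pos: [651.5, 5.3, 206.9]
ee_rot: [-0.153, -3.114, -0.027]
wrist_force: [0.0, -0.2, -0.0]
width: 1.004
```

Call:
apply_moves(increments=[{"jaw":-1,"dx":0,"dy":0,"dz":0,"spin":0},{"jaw":-1,"dx":0,"dy":0,"dz":0,"spin":0}])

```text
t: 16.3
tcp_pos: [650.6, 6.5, 204.7]
ee_rot: [-0.149, -3.11, -0.027]
wrist_force: [-0.2, -0.5, 0.6]
width: 0.999
```

```bash
python3 look.py lid w10
```

```text
tcp [650.6   6.5 204.7] yaw -0.096 w 0.999 t 16.3
[(0.72, [283.0, 122.0, 341.0, 240.0], 6783)]
lid xy [652.1   1.9] yaw -0.112 cost 0.018
move d [ 1.5 -4.6] spin -0.017
```

View pics/w10.png

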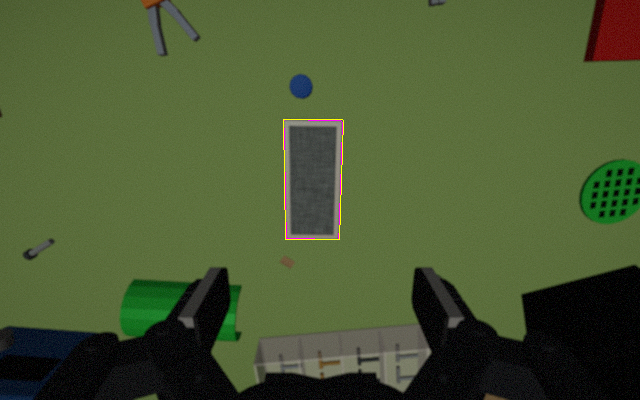

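Call:
apply_moves(increments=[{"jaw":-1,"dx":0.0015,"dy":-0.0045,"dz":-0.05,"spin":-0.016},{"jaw":-1,"dx":0.0015,"dy":-0.0045,"dz":-0.1,"spin":-0.016},{"jaw":-1,"dx":0.0015,"dy":-0.0045,"dz":-0.15,"spin":-0.016},{"jaw":-1,"dx":0.0015,"dy":-0.0045,"dz":-0.18,"spin":-0.016},{"jaw":-1,"dx":0.0015,"dy":-0.0045,"dz":-0.195,"spin":-0.016},{"jaw":-1,"dx":0.0015,"dy":-0.0045,"dz":-0.2,"spin":-0.016},{"jaw":-1,"dx":0.0015,"dy":-0.0045,"dz":-0.2,"spin":-0.016},{"jaw":-1,"dx":0.0015,"dy":-0.0045,"dz":-0.2,"spin":-0.016}])

```text
t: 17.2
tcp_pos: [653.6, -1.5, 7.7]
ee_rot: [-0.182, -3.113, -0.025]
wrist_force: [-0.4, -0.4, 0.0]
width: 0.998
```

Call:
apply_moves(increments=[{"jaw":1,"dx":0,"dy":0,"dz":0,"spin":0},{"jaw":1,"dx":0,"dy":0,"dz":0,"spin":0},{"jaw":1,"dx":0,"dy":0,"dz":0,"spin":0},{"jaw":1,"dx":0,"dy":0,"dz":0,"spin":0},{"jaw":1,"dx":0,"dy":0,"dz":0,"spin":0}])

```text
t: 17.7
tcp_pos: [654.8, -1.5, 10.1]
ee_rot: [-0.182, -3.117, -0.025]
wrist_force: [-2.8, 0.2, 10.9]
width: 0.672
```

Call:
apply_moves(increments=[{"jaw":1,"dx":0,"dy":0,"dz":0.02,"spin":0},{"jaw":1,"dx":0,"dy":0,"dz":0.05,"spin":0},{"jaw":1,"dx":0,"dy":0,"dz":0.09,"spin":0},{"jaw":1,"dx":0,"dy":0,"dz":0.12,"spin":0},{"jaw":1,"dx":0,"dy":0,"dz":0.12,"spin":0},{"jaw":1,"dx":0,"dy":0,"dz":0.12,"spin":0}])

```text
t: 18.3
tcp_pos: [655.0, -1.6, 131.1]
ee_rot: [-0.182, -3.119, -0.025]
wrist_force: [-0.0, -0.1, -1.6]
width: 0.673
```

```bash
python3 held.py lid 7 w11
```

```text
tcp [655.   -1.6 131.1] yaw -0.117 w 0.673 t 18.3 [0.76]
[[254.0, 138.0], [246.0, 143.0], [383.0, 137.0], [392.0, 142.0], [269.0, 361.0], [264.0, 387.0], [370.0, 360.0], [376.0, 386.0]]
```

View pics/w11.png

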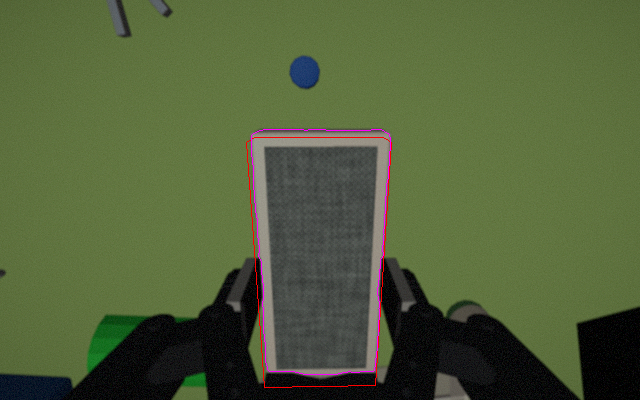

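Call:
apply_moves(increments=[{"jaw":1,"dx":-0.01,"dy":-0.02,"dz":0,"spin":0.02},{"jaw":1,"dx":-0.028,"dy":-0.055,"dz":0,"spin":0.04},{"jaw":1,"dx":-0.05,"dy":-0.098,"dz":0,"spin":0.06},{"jaw":1,"dx":-0.071,"dy":-0.14,"dz":0,"spin":0.06},{"jaw":1,"dx":-0.092,"dy":-0.18,"dz":0,"spin":0.06},{"jaw":1,"dx":-0.108,"dy":-0.212,"dz":0,"spin":0.06},{"jaw":1,"dx":-0.115,"dy":-0.225,"dz":0,"spin":0.06},{"jaw":1,"dx":-0.115,"dy":-0.225,"dz":0,"spin":0.06}])

```text
t: 19.2
tcp_pos: [536.8, -229.4, 127.8]
ee_rot: [-0.095, -3.115, -0.023]
wrist_force: [-0.2, 0.2, -0.6]
width: 0.667
```

```bash
python3 -c "
from look import *
s=state();print(s['tcp_pos'],wr(yaw_of(s)),s['ee_rot'])"
```

```text
[ 536.84405312 -229.40212999  127.76447359] -0.06134529184866411 [-0.09531239 -3.1153198  -0.02284952]
```

Call:
apply_moves(increments=[{"jaw":1,"dx":-0.01,"dy":-0.02,"dz":0,"spin":0.004},{"jaw":1,"dx":-0.025,"dy":-0.05,"dz":0,"spin":0.004},{"jaw":1,"dx":-0.042,"dy":-0.085,"dz":0,"spin":0.004},{"jaw":1,"dx":-0.053,"dy":-0.108,"dz":-0.015,"spin":0.004},{"jaw":1,"dx":-0.059,"dy":-0.119,"dz":-0.03,"spin":0.004},{"jaw":1,"dx":-0.059,"dy":-0.119,"dz":-0.045,"spin":0.004},{"jaw":1,"dx":-0.059,"dy":-0.119,"dz":-0.05,"spin":0.004},{"jaw":1,"dx":-0.059,"dy":-0.119,"dz":-0.05,"spin":0.004}])

```text
t: 20.0
tcp_pos: [478.6, -345.8, 76.5]
ee_rot: [-0.084, -3.114, -0.027]
wrist_force: [-0.4, 1.2, -0.3]
width: 0.671
```

```bash
python3 -c "
from look import *
s=state();print(s['tcp_pos'],wr(yaw_of(s)),s['ee_rot'])"
```

```text
[ 478.57876036 -345.82660364   76.48677367] -0.05444665295221984 [-0.08445865 -3.1142451  -0.02690069]
```

Call:
apply_moves(increments=[{"jaw":1,"dx":-0.001,"dy":-0.003,"dz":-0.004,"spin":-0.003},{"jaw":1,"dx":-0.001,"dy":-0.003,"dz":-0.008,"spin":-0.003},{"jaw":1,"dx":-0.001,"dy":-0.003,"dz":-0.011,"spin":-0.003},{"jaw":1,"dx":-0.001,"dy":-0.003,"dz":-0.012,"spin":-0.003},{"jaw":1,"dx":-0.001,"dy":-0.003,"dz":-0.013,"spin":-0.003},{"jaw":1,"dx":-0.001,"dy":-0.003,"dz":-0.013,"spin":-0.003}])

```text
t: 20.6
tcp_pos: [477.6, -348.7, 64.2]
ee_rot: [-0.089, -3.114, -0.027]
wrist_force: [-1.3, 2.4, 4.4]
width: 0.67
```

```bash
python3 -c "
from look import *
for c in ('side','scene'):
  f=grab_frame(c);b=f['pixels'];b=b[240:360,310:450] if c=='side' else b[120:220,140:260]
  cv2.imwrite(f'pics/{c}12.png',cv2.resize(b[:,:,::-1],None,fx=5,fy=5,interpolation=cv2.INTER_CUBIC))
s=state();print(s['tcp_pos'],wr(yaw_of(s)),s['wrist_force'])"
```

```text
[ 477.56572379 -348.70752422   64.15863286] -0.057480007858435656 [-2.79065476  2.51783427  6.16870325]
```

View pics/side12.png

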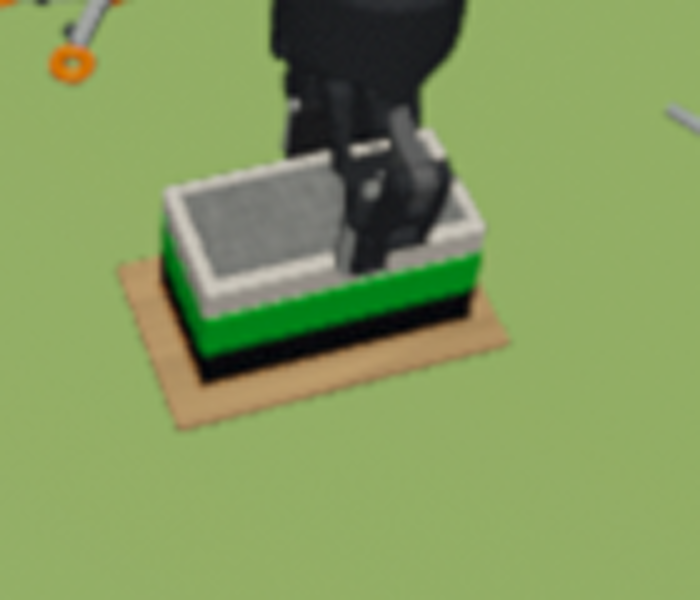

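The lid is square on the stack. I'll release, rise, and locate the shut clamp.

Call:
apply_moves(increments=[{"jaw":-1,"dx":0,"dy":0,"dz":0.001,"spin":0},{"jaw":-1,"dx":0,"dy":0,"dz":0.001,"spin":0},{"jaw":-1,"dx":0,"dy":0,"dz":0.001,"spin":0},{"jaw":-1,"dx":0,"dy":0,"dz":0.001,"spin":0}])

```text
t: 21.1
tcp_pos: [477.7, -348.8, 65.1]
ee_rot: [-0.089, -3.114, -0.027]
wrist_force: [0.7, 0.3, -0.2]
width: 1.003
```

Call:
apply_moves(increments=[{"jaw":-1,"dx":0,"dy":0,"dz":0.05,"spin":0},{"jaw":-1,"dx":0,"dy":0,"dz":0.1,"spin":0},{"jaw":-1,"dx":0.02,"dy":0,"dz":0.15,"spin":0},{"jaw":-1,"dx":0.02,"dy":0,"dz":0.16,"spin":0},{"jaw":-1,"dx":0.02,"dy":0,"dz":0.16,"spin":0},{"jaw":-1,"dx":0.02,"dy":0,"dz":0.16,"spin":0}])

```text
t: 21.7
tcp_pos: [497.0, -348.7, 224.3]
ee_rot: [-0.09, -3.113, -0.027]
wrist_force: [-0.0, 0.3, 0.4]
width: 0.997
```

```bash
python3 look.py lid w13 54
python3 - <<'E'
from h import *
f=grab_frame('scene');K,T=f['intrinsics'],c2w(f)
for n,uv in (('shut',(361.7,206.5)),('open',(269.3,183.5))): print(n,ray(uv,K,T,14).round(1))
# rings/jaw mid directions from crop
c=lambda u,v:(220+u/3.6,130+v/3.6)
for n,a,b in (('shut',c(532,220),c(492,334)),('open',c(190,150),c(168,248))):
    A,B=ray(c(*(0,0)) if 0 else a,K,T,5),ray(b,K,T,5);print(n,A[:2].round(),B[:2].round(),np.arctan2(*(B-A)[[1,0]]))
E
```

```text
tcp [ 497.  -348.7  224.3] yaw -0.058 w 0.997 t 21.7
[(0.95, [286.0, 95.0, 350.0, 228.0], 8762)]
lid xy [ 474.1 -347.3] yaw -0.062 cost 0.021
move d [-22.9   1.5] spin -0.004
shut [446.7 133.6  14. ]
open [ 462.5 -128.1   14. ]
shut [383. 131.] [495. 136.] 0.044673023067026224
open [ 411. -143.] [ 508. -115.] 0.28009755391452296
```

View pics/w13.png

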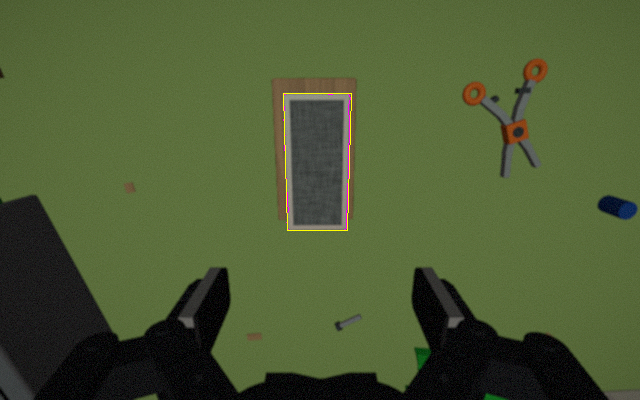

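Call:
apply_moves(increments=[{"jaw":-1,"dx":-0.03,"dy":0.39,"dz":0,"spin":0.1},{"jaw":-1,"dx":-0.03,"dy":0.39,"dz":0,"spin":0.1},{"jaw":-1,"dx":-0.03,"dy":0.39,"dz":0,"spin":0.1},{"jaw":-1,"dx":-0.03,"dy":0.39,"dz":0,"spin":0.1},{"jaw":-1,"dx":-0.03,"dy":0.39,"dz":0,"spin":0.1},{"jaw":-1,"dx":-0.03,"dy":0.39,"dz":0,"spin":0.1},{"jaw":-1,"dx":-0.03,"dy":0.39,"dz":0,"spin":0.1},{"jaw":-1,"dx":-0.03,"dy":0.39,"dz":0,"spin":0.1}])

```text
t: 22.65
tcp_pos: [465.2, 43.9, 222.5]
ee_rot: [0.068, -3.11, -0.027]
wrist_force: [0.1, -0.9, 0.3]
width: 1.0
```

Call:
apply_moves(increments=[{"jaw":-1,"dx":-0.01,"dy":0.05,"dz":-0.02,"spin":0},{"jaw":-1,"dx":-0.01,"dy":0.09,"dz":-0.04,"spin":0},{"jaw":-1,"dx":-0.01,"dy":0.09,"dz":-0.06,"spin":0},{"jaw":-1,"dx":-0.01,"dy":0.09,"dz":-0.06,"spin":0},{"jaw":-1,"dx":-0.01,"dy":0.09,"dz":-0.06,"spin":0},{"jaw":-1,"dx":-0.01,"dy":0.09,"dz":-0.06,"spin":0}])

```text
t: 23.25
tcp_pos: [455.8, 132.7, 163.1]
ee_rot: [0.064, -3.11, -0.027]
wrist_force: [-0.5, 0.1, -0.6]
width: 1.001
```

```bash
cat > clamp.py <<'E'
import sys
from look import *
n,tag,z0=sys.argv[1],sys.argv[2],float(sys.argv[3])
s=state();f=grab_frame('wrist');T=c2w(f,s);K=f['intrinsics'];t=trace('wrist',n)
im=f['pixels'][:,:,::-1].copy()
print('tcp',s['tcp_pos'].round(1),'yaw',round(wr(yaw_of(s)),3),'rv',s['ee_rot'].round(3),'t',round(s['t'],2))
hsv=cv2.cvtColor(im,cv2.COLOR_BGR2HSV)
org=cv2.inRange(hsv,(4,140,70),(16,255,255))
for d in t[:2]:
    m=d['mask'];ys,xs=np.nonzero(m);print('conf',round(d['confidence'],2),np.round(d['box']))
    mm=cv2.dilate(m.astype(np.uint8),np.ones((5,5)))
    k,lab,st,ce=cv2.connectedComponentsWithStats(org*mm)
    bl=[(i,st[i,4],ce[i],ray(ce[i],K,T,z0+7)[:2].round(1)) for i in range(1,k) if st[i,4]>30]
    for i,a,c,p in bl:
        r=cv2.minAreaRect(np.argwhere(lab==i)[:,::-1].astype(np.float32))
        print('  orange',a,c.round(1),'world z7',p,'top',ray(r[0],K,T,z0+14)[:2].round(1),'rect',np.round(r[0],1),np.round(r[1],1),round(r[2],1))
    pts=np.array([ray(p,K,T,z0+6)[:2] for p in np.c_[xs,ys]]);c=pts.mean(0);w,V=np.linalg.eigh(np.cov(pts.T));a=wr(np.arctan2(V[1,1],V[0,1]));print('  pca yaw',a.round(3),'centroid',c.round(1))
    cs,_=cv2.findContours(m.astype(np.uint8),cv2.RETR_EXTERNAL,cv2.CHAIN_APPROX_NONE);cv2.drawContours(im,cs,-1,(255,0,255),1)
cv2.imwrite(f'pics/{tag}.png',im)
E
python3 clamp.py clamp_shut w14 0
```

```text
tcp [455.8 132.7 163.1] yaw 0.041 rv [ 0.064 -3.11  -0.027] t 23.25
conf 0.86 [452.   0. 485.  30.]
  pca yaw 1.541 centroid [298.1 255.7]
conf 0.77 [290.  90. 353. 228.]
  orange 471 [302.9 106.2] world z7 [379.1 117.2] top [378.8 117.5] rect [302.9 105.9] [25.8 26.1] 70.0
  orange 465 [337.7 106.7] world z7 [378.3 148.5] top [378.  148.1] rect [337.8 106.4] [25.9 25.9] 26.6
  orange 419 [319.9 175.5] world z7 [442.  134.9] top [440.5 134.9] rect [320.  175.5] [23. 22.] 90.0
  pca yaw 0.024 centroid [417.1 134.3]
```

View pics/w14.png

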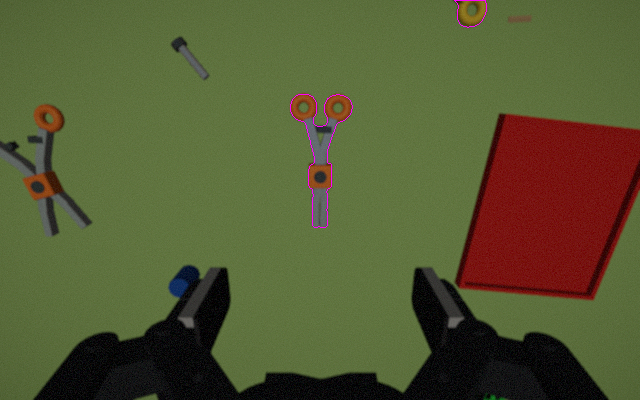

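The shut clamp's block is at wrist pixel (320,176), about (441.5,135) in the world with yaw 0.035. Its rings are close and its jaws touch, so it is confirmed as the right one. The top trace hit was the yellow decoy at (470,10). I'll grip it.

Call:
apply_moves(increments=[{"jaw":-1,"dx":-0.014,"dy":0.002,"dz":-0.04,"spin":0},{"jaw":-1,"dx":-0.014,"dy":0.002,"dz":-0.085,"spin":0},{"jaw":-1,"dx":-0.014,"dy":0.002,"dz":-0.12,"spin":0},{"jaw":-1,"dx":-0.014,"dy":0.002,"dz":-0.14,"spin":0},{"jaw":-1,"dx":-0.014,"dy":0.002,"dz":-0.15,"spin":0},{"jaw":-1,"dx":-0.014,"dy":0.002,"dz":-0.155,"spin":0},{"jaw":-1,"dx":-0.014,"dy":0.002,"dz":-0.155,"spin":0},{"jaw":-1,"dx":-0.014,"dy":0.002,"dz":-0.155,"spin":0}])

```text
t: 24.15
tcp_pos: [442.7, 134.9, 9.2]
ee_rot: [0.064, -3.113, -0.028]
wrist_force: [0.4, -0.2, 0.7]
width: 1.004
```

Run:
```python
from look import *
f=grab_frame('wrist');cv2.imwrite('pics/w15.png',f['pixels'][:,:,::-1])
s=state();print(s['tcp_pos'],wr(yaw_of(s)),s['wrist_force'])
```

```text
[442.71785752 134.98776423   9.29664004] 0.04070629044249596 [ 0.47626409 -0.04295423 -0.06375989]
```

View pics/w15.png

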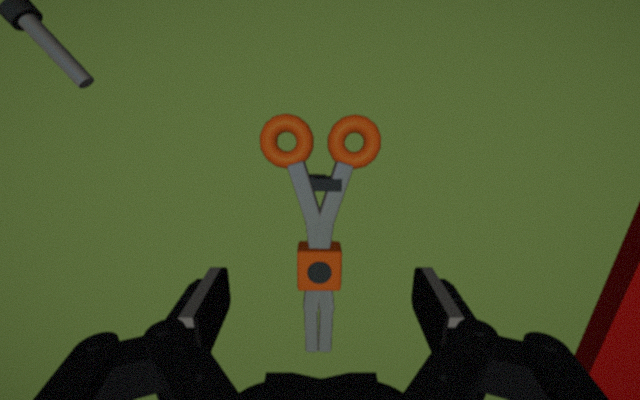

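Call:
apply_moves(increments=[{"jaw":1,"dx":0,"dy":0,"dz":0,"spin":0},{"jaw":1,"dx":0,"dy":0,"dz":0,"spin":0},{"jaw":1,"dx":0,"dy":0,"dz":0,"spin":0},{"jaw":1,"dx":0,"dy":0,"dz":0,"spin":0},{"jaw":1,"dx":0,"dy":0,"dz":0,"spin":0},{"jaw":1,"dx":0,"dy":0,"dz":0,"spin":0},{"jaw":1,"dx":0,"dy":0,"dz":0,"spin":0}])

```text
t: 24.9
tcp_pos: [442.8, 134.9, 9.7]
ee_rot: [0.064, -3.113, -0.028]
wrist_force: [-0.6, -0.7, 6.6]
width: 0.235
```

Call:
apply_moves(increments=[{"jaw":1,"dx":0,"dy":0,"dz":0.02,"spin":0},{"jaw":1,"dx":0,"dy":0,"dz":0.05,"spin":0},{"jaw":1,"dx":0,"dy":0,"dz":0.09,"spin":0},{"jaw":1,"dx":0,"dy":0,"dz":0.12,"spin":0},{"jaw":1,"dx":0,"dy":0,"dz":0.14,"spin":0},{"jaw":1,"dx":0,"dy":0,"dz":0.14,"spin":0},{"jaw":1,"dx":0,"dy":0,"dz":0.14,"spin":0}])

```text
t: 25.6
tcp_pos: [442.7, 134.7, 149.5]
ee_rot: [0.063, -3.114, -0.027]
wrist_force: [0.5, -0.2, -0.8]
width: 0.229
```

Run:
```python
from look import *
s=state();f=grab_frame('wrist');cv2.imwrite('pics/w16.png',f['pixels'][:,:,::-1])
print(s['tcp_pos'],wr(yaw_of(s)),s['wrist_force'],s['width'])
```

```text
[442.68487483 134.68429716 149.53189146] 0.04039571059067226 [ 0.48067169 -0.18484587 -0.84279178] 0.2291088128762703
```

View pics/w16.png

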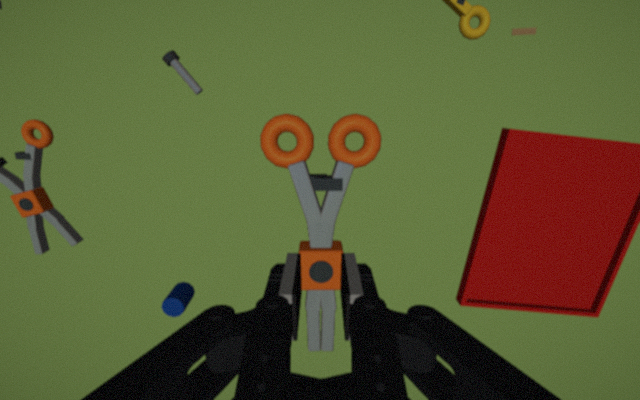

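The clamp is held at block pixel (320,267), with width 0.23 matching 22 mm. I'll carry it to the lid.

Call:
apply_moves(increments=[{"jaw":1,"dx":0.002,"dy":-0.025,"dz":0,"spin":-0.02},{"jaw":1,"dx":0.006,"dy":-0.07,"dz":0,"spin":-0.05},{"jaw":1,"dx":0.01,"dy":-0.118,"dz":0,"spin":-0.1},{"jaw":1,"dx":0.013,"dy":-0.166,"dz":0,"spin":-0.1},{"jaw":1,"dx":0.016,"dy":-0.214,"dz":0,"spin":-0.1},{"jaw":1,"dx":0.019,"dy":-0.255,"dz":0,"spin":-0.1},{"jaw":1,"dx":0.02,"dy":-0.28,"dz":0,"spin":-0.1},{"jaw":1,"dx":0.02,"dy":-0.28,"dz":0,"spin":-0.1}])

```text
t: 26.45
tcp_pos: [461.0, -149.7, 147.1]
ee_rot: [-0.102, -3.109, -0.028]
wrist_force: [0.3, 0.4, -1.1]
width: 0.226
```

```bash
python3 -c "
from look import *
s=state();print(s['tcp_pos'],wr(yaw_of(s)),s['ee_rot'])"
```

```text
[ 461.04097045 -149.73614243  147.07118632] -0.06597981902208971 [-0.10219464 -3.10910991 -0.02792633]
```

Call:
apply_moves(increments=[{"jaw":1,"dx":0.002,"dy":-0.025,"dz":0,"spin":0.004},{"jaw":1,"dx":0.005,"dy":-0.065,"dz":0,"spin":0.004},{"jaw":1,"dx":0.008,"dy":-0.11,"dz":0,"spin":0.004},{"jaw":1,"dx":0.012,"dy":-0.155,"dz":-0.005,"spin":0.004},{"jaw":1,"dx":0.0145,"dy":-0.185,"dz":-0.025,"spin":0.004},{"jaw":1,"dx":0.0145,"dy":-0.198,"dz":-0.04,"spin":0.004},{"jaw":1,"dx":0.0145,"dy":-0.198,"dz":-0.045,"spin":0.004},{"jaw":1,"dx":0.0145,"dy":-0.198,"dz":-0.045,"spin":0.004}])

```text
t: 27.25
tcp_pos: [475.2, -344.9, 100.6]
ee_rot: [-0.093, -3.107, -0.033]
wrist_force: [-0.9, 0.3, -1.4]
width: 0.229
```

```bash
python3 -c "
from look import *
s=state();print(s['tcp_pos'],wr(yaw_of(s)),s['ee_rot'])
f=grab_frame('wrist');cv2.imwrite('pics/w17.png',f['pixels'][:,:,::-1])"
```

```text
[ 475.23092789 -344.90860263  100.56298922] -0.05993884537291283 [-0.09260607 -3.10679904 -0.03289729]
```

View pics/w17.png

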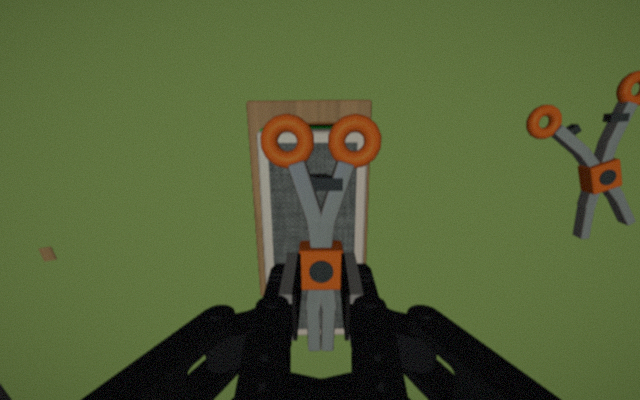

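Call:
apply_moves(increments=[{"jaw":1,"dx":0,"dy":-0.003,"dz":-0.006,"spin":0},{"jaw":1,"dx":0,"dy":-0.003,"dz":-0.012,"spin":0},{"jaw":1,"dx":0,"dy":-0.003,"dz":-0.016,"spin":0},{"jaw":1,"dx":0,"dy":-0.003,"dz":-0.018,"spin":0},{"jaw":1,"dx":0,"dy":-0.003,"dz":-0.019,"spin":0},{"jaw":1,"dx":0,"dy":-0.003,"dz":-0.02,"spin":0},{"jaw":1,"dx":0,"dy":-0.003,"dz":-0.02,"spin":0}])

```text
t: 28.0
tcp_pos: [476.0, -347.9, 81.9]
ee_rot: [-0.091, -3.109, -0.031]
wrist_force: [-0.0, 0.4, -0.5]
width: 0.229
```

```bash
python3 -c "
from look import *
f=grab_frame('side');b=f['pixels'][230:360,290:450]
cv2.imwrite(f'pics/side18.png',cv2.resize(b[:,:,::-1],None,fx=4.5,fy=4.5,interpolation=cv2.INTER_CUBIC))
s=state();print(s['tcp_pos'],wr(yaw_of(s)),s['wrist_force'])"
```

```text
[ 476.00654576 -347.90422848   81.82640872] -0.05907387268466535 [ 0.06694682 -0.18225458 -0.3519643 ]
```

View pics/side18.png

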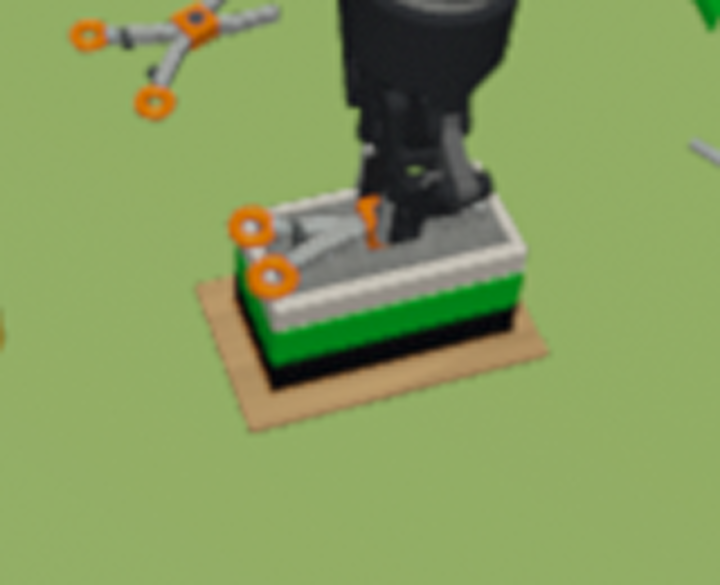

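Call:
apply_moves(increments=[{"jaw":1,"dx":0,"dy":0,"dz":-0.001,"spin":0},{"jaw":1,"dx":0,"dy":0,"dz":-0.0015,"spin":0},{"jaw":1,"dx":0,"dy":0,"dz":-0.0015,"spin":0},{"jaw":-1,"dx":0,"dy":0,"dz":0,"spin":0},{"jaw":-1,"dx":0,"dy":0,"dz":0,"spin":0},{"jaw":-1,"dx":0,"dy":0,"dz":0,"spin":0},{"jaw":-1,"dx":0,"dy":0,"dz":0,"spin":0},{"jaw":-1,"dx":0,"dy":0,"dz":0,"spin":0}])

```text
t: 28.85
tcp_pos: [476.0, -347.9, 81.6]
ee_rot: [-0.091, -3.109, -0.031]
wrist_force: [0.0, 1.1, 0.4]
width: 1.001
```

Call:
apply_moves(increments=[{"jaw":-1,"dx":0,"dy":0,"dz":0.05,"spin":0},{"jaw":-1,"dx":0,"dy":0,"dz":0.1,"spin":0},{"jaw":-1,"dx":0.02,"dy":0,"dz":0.13,"spin":0},{"jaw":-1,"dx":0.02,"dy":0,"dz":0.13,"spin":0},{"jaw":-1,"dx":0.02,"dy":0,"dz":0.13,"spin":0},{"jaw":-1,"dx":0.02,"dy":0,"dz":0.13,"spin":0}])

```text
t: 29.45
tcp_pos: [494.8, -347.7, 210.2]
ee_rot: [-0.092, -3.106, -0.033]
wrist_force: [-0.4, -0.5, -1.4]
width: 1.002
```

```bash
python3 clamp.py clamp_shut w19 72; python3 look.py lid w19b 54
```

```text
tcp [ 494.8 -347.7  210.2] yaw -0.059 rv [-0.092 -3.106 -0.033] t 29.45
conf 0.82 [282.  82. 349. 236.]
  orange 588 [296.8  99.6] world z7 [ 410.6 -358.8] top [ 410.7 -358.4] rect [296.9  99.6] [29.6 28.8] 67.4
  orange 583 [334.9  99.7] world z7 [ 412.6 -327.7] top [ 413.  -328.6] rect [334.3 100.3] [29.  29.7] 45.0
  orange 495 [316.  175.7] world z7 [ 475.1 -347.3] top [ 473.9 -347.2] rect [316. 176.] [26. 24.] 90.0
  pca yaw -0.066 centroid [ 450.2 -345.6]
tcp [ 494.8 -347.8  210.1] yaw -0.06 w 1.002 t 29.55
[]
```

View pics/w19.png

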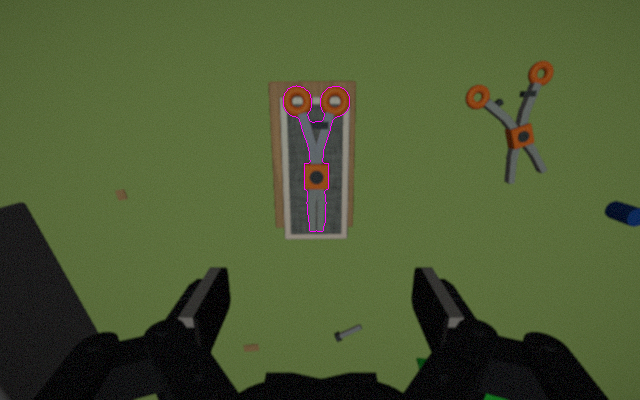

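The shut clamp is centred on the lid, with its block at (316,176), i.e. (474.5,-347.2), and yaw -0.066. Now the open clamp.

Call:
apply_moves(increments=[{"jaw":-1,"dx":-0.025,"dy":0.22,"dz":0,"spin":0.34},{"jaw":-1,"dx":-0.025,"dy":0.22,"dz":0,"spin":0.34},{"jaw":-1,"dx":-0.025,"dy":0.22,"dz":0,"spin":0.34},{"jaw":-1,"dx":-0.025,"dy":0.22,"dz":-0.03,"spin":0.34},{"jaw":-1,"dx":-0.025,"dy":0.22,"dz":-0.05,"spin":0.34},{"jaw":-1,"dx":-0.025,"dy":0.22,"dz":-0.05,"spin":0.34},{"jaw":-1,"dx":-0.025,"dy":0.22,"dz":-0.05,"spin":0.34},{"jaw":-1,"dx":-0.025,"dy":0.22,"dz":-0.05,"spin":0.34}])

```text
t: 30.45
tcp_pos: [470.7, -129.1, 160.9]
ee_rot: [0.432, -3.075, -0.023]
wrist_force: [0.8, 0.3, -0.8]
width: 1.0
```

```bash
python3 clamp.py clamp_open w20 0
```

```text
tcp [ 470.7 -129.1  160.9] yaw 0.279 rv [ 0.432 -3.075 -0.023] t 30.45
conf 0.87 [273. 108. 371. 232.]
  orange 460 [284.2 122. ] world z7 [ 417.2 -174.6] top [ 416.6 -174.2] rect [284.2 121.9] [25.6 26. ] 53.1
  orange 453 [357.8 120.7] world z7 [ 397.9 -110.8] top [ 398.2 -112. ] rect [357.5 121. ] [26. 25.] 90.0
  orange 412 [322.  182.1] world z7 [ 461.6 -126.3] top [ 460. -127.] rect [322. 182.] [22. 22.] 90.0
  pca yaw 0.298 centroid [ 440.9 -132.8]
```

View pics/w20.png

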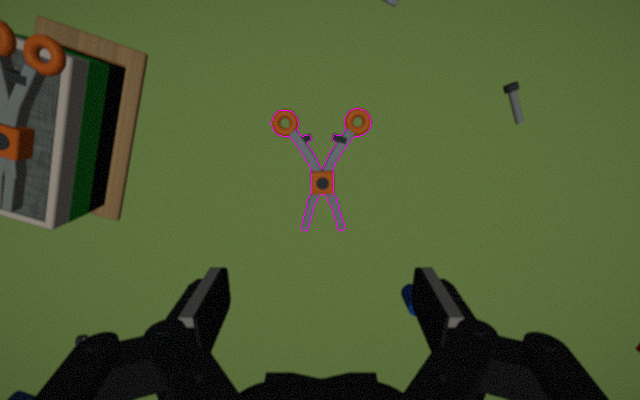

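Call:
apply_moves(increments=[{"jaw":-1,"dx":-0.0095,"dy":0.0025,"dz":-0.04,"spin":0.01},{"jaw":-1,"dx":-0.0095,"dy":0.0025,"dz":-0.085,"spin":0.01},{"jaw":-1,"dx":-0.0095,"dy":0.0025,"dz":-0.12,"spin":0.01},{"jaw":-1,"dx":-0.0095,"dy":0.0025,"dz":-0.14,"spin":0.01},{"jaw":-1,"dx":-0.0095,"dy":0.0025,"dz":-0.15,"spin":0.01},{"jaw":-1,"dx":-0.0095,"dy":0.0025,"dz":-0.153,"spin":0.01},{"jaw":-1,"dx":-0.0095,"dy":0.0025,"dz":-0.153,"spin":0.01},{"jaw":-1,"dx":-0.0095,"dy":0.0025,"dz":-0.153,"spin":0.01}])

```text
t: 31.35
tcp_pos: [462.1, -127.1, 9.0]
ee_rot: [0.446, -3.076, -0.021]
wrist_force: [-0.1, -0.1, 0.3]
width: 0.996
```

Run:
```python
from look import *
s=state();f=grab_frame('wrist');cv2.imwrite('pics/w21.png',f['pixels'][:,:,::-1])
print(s['tcp_pos'],wr(yaw_of(s)),s['wrist_force'])
```

```text
[ 462.07519473 -127.10709698    9.03821924] 0.2877721382799536 [-0.10093508 -0.12395068  0.259331  ]
```

View pics/w21.png

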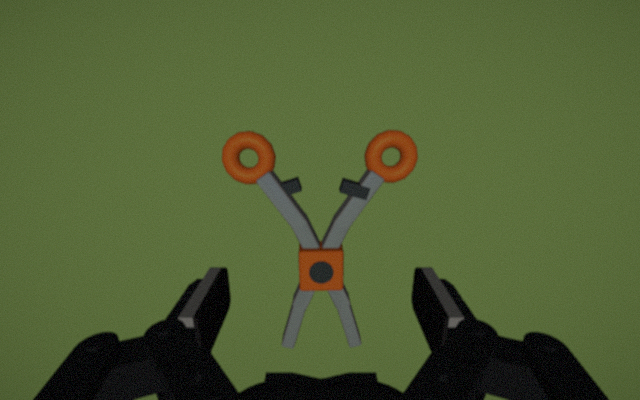

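Centred and aligned on the block at (321,270). I'll close and lift.

Call:
apply_moves(increments=[{"jaw":1,"dx":0,"dy":0,"dz":0,"spin":0},{"jaw":1,"dx":0,"dy":0,"dz":0,"spin":0},{"jaw":1,"dx":0,"dy":0,"dz":0,"spin":0},{"jaw":1,"dx":0,"dy":0,"dz":0,"spin":0},{"jaw":1,"dx":0,"dy":0,"dz":0,"spin":0},{"jaw":1,"dx":0,"dy":0,"dz":0,"spin":0},{"jaw":1,"dx":0,"dy":0,"dz":0,"spin":0}])

```text
t: 32.1
tcp_pos: [462.1, -127.1, 9.4]
ee_rot: [0.447, -3.076, -0.02]
wrist_force: [-2.6, 0.3, 6.2]
width: 0.227
```

Call:
apply_moves(increments=[{"jaw":1,"dx":0,"dy":0,"dz":0.02,"spin":0},{"jaw":1,"dx":0,"dy":0,"dz":0.05,"spin":0},{"jaw":1,"dx":0,"dy":0.02,"dz":0.09,"spin":0},{"jaw":1,"dx":0,"dy":0.055,"dz":0.12,"spin":-0.05},{"jaw":1,"dx":0,"dy":0.1,"dz":0.12,"spin":-0.1},{"jaw":1,"dx":0.003,"dy":0.145,"dz":0.12,"spin":-0.2},{"jaw":1,"dx":0.006,"dy":0.17,"dz":0.12,"spin":-0.3},{"jaw":1,"dx":0.006,"dy":0.18,"dz":0.12,"spin":-0.36}])

```text
t: 32.9
tcp_pos: [468.2, 56.5, 129.8]
ee_rot: [-0.11, -3.11, -0.032]
wrist_force: [-0.6, -0.9, -1.4]
width: 0.231
```

Run:
```python
from look import *
s=state();f=grab_frame('wrist');cv2.imwrite('pics/w22.png',f['pixels'][:,:,::-1])
print(s['tcp_pos'],wr(yaw_of(s)),s['wrist_force'],s['width'],s['ee_rot'])
```

```text
[468.16321228  56.47392312 129.75645825] -0.07132421119752475 [-0.57904483 -0.91027286 -1.43339325] 0.23059232045464093 [-0.11048175 -3.10958473 -0.03170377]
```

View pics/w22.png

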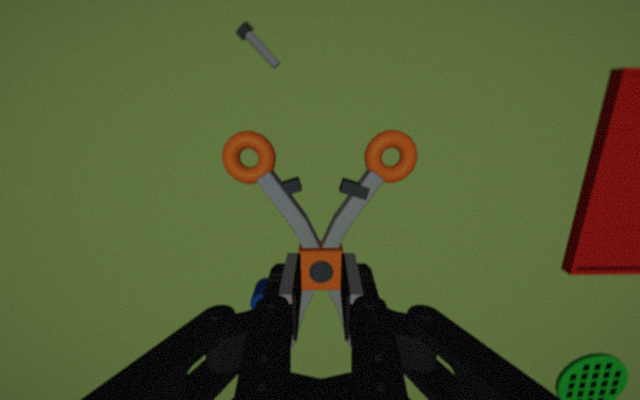

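Call:
apply_moves(increments=[{"jaw":1,"dx":0.002,"dy":0.04,"dz":0,"spin":0},{"jaw":1,"dx":0.004,"dy":0.088,"dz":0,"spin":0},{"jaw":1,"dx":0.006,"dy":0.136,"dz":0,"spin":0},{"jaw":1,"dx":0.009,"dy":0.184,"dz":0,"spin":0},{"jaw":1,"dx":0.011,"dy":0.23,"dz":0,"spin":0},{"jaw":1,"dx":0.014,"dy":0.275,"dz":0,"spin":0},{"jaw":1,"dx":0.014,"dy":0.3,"dz":0,"spin":0},{"jaw":1,"dx":0.014,"dy":0.31,"dz":0,"spin":0}])

```text
t: 33.75
tcp_pos: [481.0, 369.6, 129.2]
ee_rot: [-0.107, -3.108, -0.034]
wrist_force: [-0.8, -0.6, -0.7]
width: 0.224
```

Run:
```python
from look import *
s=state();f=grab_frame('wrist');cv2.imwrite('pics/w23.png',f['pixels'][:,:,::-1])
print(s['tcp_pos'],wr(yaw_of(s)),s['wrist_force'],s['width'],s['ee_rot'])
```

```text
[481.04144893 369.64197208 129.24896539] -0.06900363269306431 [-0.83845535 -0.591684   -0.68193284] 0.2238432311694894 [-0.10677054 -3.10834447 -0.03393097]
```

View pics/w23.png

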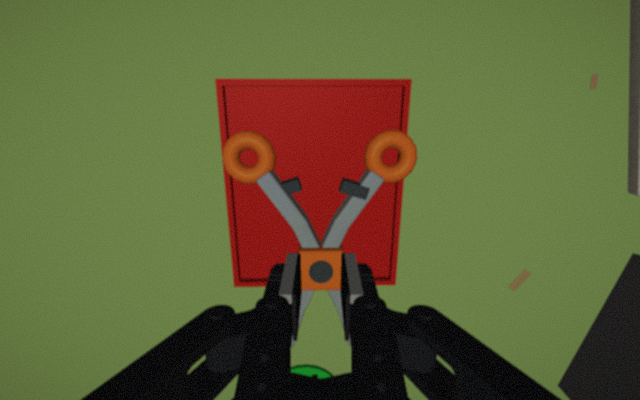

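Run:
```python
from look import *
s=state();f=grab_frame('wrist');K,T=f['intrinsics'],c2w(f,s)
c=np.array([ray(p,K,T,12)[:2] for p in((217,80),(411,80),(236,286),(396,286))]);print(c.round(1),c.mean(0).round(1),s['tcp_pos'])
```

```text
[[378.9 300.9]
 [389.2 449. ]
 [557.1 288.7]
 [569.5 437.3]] [473.7 369. ] [481.09151029 369.5928815  129.24258123]
```

Call:
apply_moves(increments=[{"jaw":1,"dx":0,"dy":-0.001,"dz":-0.03,"spin":0},{"jaw":1,"dx":0,"dy":-0.001,"dz":-0.065,"spin":0},{"jaw":1,"dx":0,"dy":-0.001,"dz":-0.09,"spin":0},{"jaw":1,"dx":0,"dy":-0.001,"dz":-0.103,"spin":0},{"jaw":1,"dx":0,"dy":-0.001,"dz":-0.11,"spin":0},{"jaw":1,"dx":0,"dy":-0.001,"dz":-0.114,"spin":0},{"jaw":1,"dx":0,"dy":-0.001,"dz":-0.114,"spin":0},{"jaw":1,"dx":0,"dy":-0.001,"dz":-0.114,"spin":0}])

```text
t: 34.65
tcp_pos: [482.1, 366.6, 16.2]
ee_rot: [-0.11, -3.11, -0.033]
wrist_force: [-0.2, 0.1, 0.2]
width: 0.227
```

Call:
apply_moves(increments=[{"jaw":1,"dx":0,"dy":0.001,"dz":-0.001,"spin":0},{"jaw":1,"dx":0,"dy":0.001,"dz":-0.002,"spin":0},{"jaw":1,"dx":0,"dy":0.001,"dz":-0.002,"spin":0}])

```text
t: 34.95
tcp_pos: [482.3, 368.0, 14.6]
ee_rot: [-0.11, -3.11, -0.034]
wrist_force: [0.0, 0.1, 1.8]
width: 0.23
```

Contact confirmed at +1.8 N. I'll release and rise.

Call:
apply_moves(increments=[{"jaw":-1,"dx":0,"dy":0,"dz":0.001,"spin":0},{"jaw":-1,"dx":0,"dy":0,"dz":0.001,"spin":0},{"jaw":-1,"dx":0,"dy":0,"dz":0.001,"spin":0},{"jaw":-1,"dx":0,"dy":0,"dz":0.001,"spin":0},{"jaw":-1,"dx":0,"dy":0,"dz":0.001,"spin":0}])

```text
t: 35.45
tcp_pos: [482.2, 367.9, 15.5]
ee_rot: [-0.11, -3.11, -0.034]
wrist_force: [-0.2, 0.5, 1.0]
width: 1.001
```

Call:
apply_moves(increments=[{"jaw":-1,"dx":0,"dy":0,"dz":0.05,"spin":0},{"jaw":-1,"dx":0,"dy":0,"dz":0.1,"spin":0},{"jaw":-1,"dx":0,"dy":0,"dz":0.15,"spin":0},{"jaw":-1,"dx":0.02,"dy":0,"dz":0.19,"spin":0},{"jaw":-1,"dx":0.02,"dy":0,"dz":0.19,"spin":0},{"jaw":-1,"dx":0.02,"dy":0,"dz":0.19,"spin":0}])

```text
t: 36.05
tcp_pos: [502.8, 367.9, 206.3]
ee_rot: [-0.111, -3.112, -0.036]
wrist_force: [-0.7, -0.4, -0.7]
width: 0.999
```

```bash
python3 clamp.py clamp_open w24 5; python3 look.py red_tray w24b
python3 - <<'E'
from h import *
f=grab_frame('side');a=f['pixels'][250:350,310:450,::-1];cv2.imwrite('pics/side24.png',cv2.resize(a,None,fx=5,fy=5,interpolation=cv2.INTER_CUBIC))
f=grab_frame('scene');cv2.imwrite('pics/scene24.png',f['pixels'][:,:,::-1])
E
```

```text
tcp [502.8 367.9 206.3] yaw -0.072 rv [-0.111 -3.112 -0.036] t 36.05
conf 0.82 [270.  94. 359. 204.]
  orange 465 [281.  105.1] world z7 [422.8 338.6] top [422.8 339. ] rect [280.7 105.1] [24.5 25.9] 52.1
  orange 463 [347.2 104.5] world z7 [427.2 405.4] top [427.5 404.5] rect [347. 105.] [26. 24.] 90.0
  orange 387 [315.  160.3] world z7 [481.3 368.4] top [480.3 368.5] rect [315.  160.5] [23. 22.] 90.0
  pca yaw -0.051 centroid [459.5 369.5]
tcp [501.3 367.4 204.2] yaw -0.071 w 0.997 t 36.15
[(0.97, [234.0, 59.0, 392.0, 234.0], 22512)]
red_tray xy [473.2 368. ] yaw -0.069 cost 0.11
move d [-28.1   0.6] spin 0.001
```

View pics/w24.png

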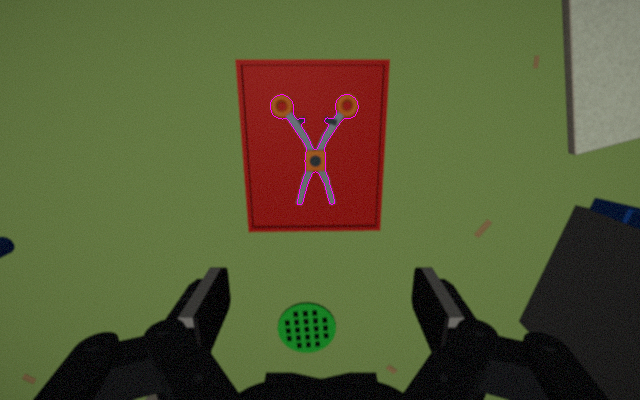

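View pics/side24.png

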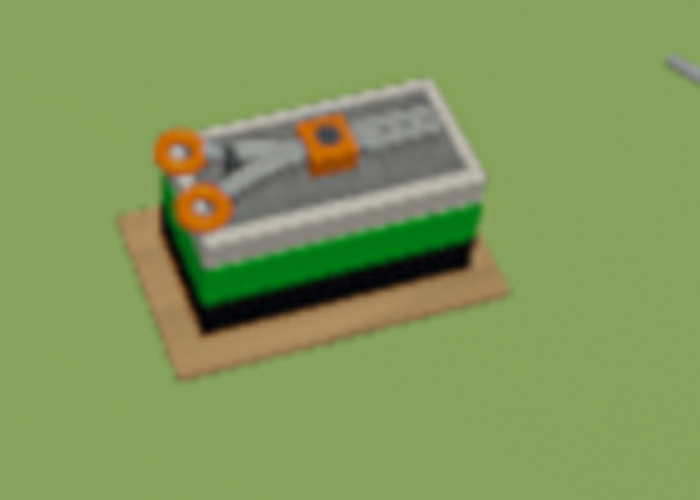

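View pics/scene24.png

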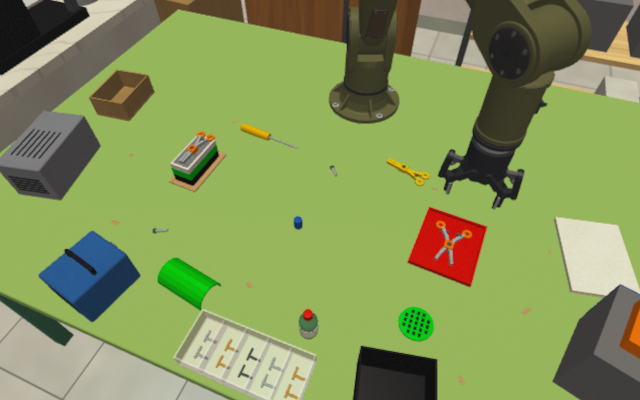

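The open clamp lies flat about 7 mm from the tray centre. The stack and shut clamp at (197,160) in the scene view stand square and level, and the gripper is clear. I'm handing in.

```bash
python3 -c "
from bench import *
print(hand_in());print(state()['t'])"
```

```text
the job is handed in; nothing more can be done
None
the job is handed in; nothing more can be done
```

The kit is packed and handed in, about 36 s into the 128 s allowed; the hand-in gave no verdict. I stacked the battery tray, board tray and lid on the base, laid the shut orange clamp on the lid and put the open clamp in the red tray.

**Last checks**

| Item | Measured offset | Angle to the thing below |
|---|---|---|
| Battery tray on base | about 1–2 mm | under 0.01 rad |
| Board tray on battery tray | about 1 mm | under 0.01 rad |
| Lid on board tray | about 1.5 mm | under 0.01 rad |
| Shut clamp on lid centre | about 1 mm | under 0.01 rad |
| Open clamp from red tray centre | about 6–8 mm, partly on purpose to clear the rim | not required |

The final side and scene views show the stack square, both clamps flat and the gripper clear. I never measured tilt or speed directly.

**Failed or disagreeing checks**
- The scene and wrist cameras disagreed by about 5 mm on the shut clamp's x before I gripped it. I used the wrist value, and the grasp came out centred.
- After the shut clamp was down, the network no longer found the lid in the wrist picture, so I compared the clamp with the lid's position measured just before.
- The final outline fit of the red tray was poor, but its centre agreed with the earlier measurements to about 2.5 mm.
- The tool drifted to about 0.04 rad off vertical over the run. I could not correct it with the moves available, but it stayed well within the limits.

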